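# Make up two viscosity measuring kits

### The arm

A 6-joint arm with a two-finger parallel gripper is mounted at the origin on the work surface. World frame = base frame: x ahead of the robot, y to its left, z up, the work surface at z = 0. Lengths are in m, angles in degrees, forces in N, time in s.
With the tool pointing down it reaches from about 0.4 to 0.825 m from the base axis. Payload 7 kg.
Tool frame: the origin (TCP) lies at the very end of the fingers, on their centre line; the grasp point (between the pads) lies 19 mm behind it; x points along the fingers, y is the direction in which the jaws open and shut, and the axes are right-handed (so a half turn about x gives the same grasp; the last joint's range is limited). The gripper opens to 88 mm and grips with 3 to 60 N. Pads are 19 mm wide; open, the fingers measure 130 mm over their backs; the gripper's body (78 mm by 193 mm) begins 47 mm behind the grasp point.
Start: joints at [-52.363, 20.546, 0.682, 0, -70.136, -16.507], TCP at [0.243, -0.63, 0.19] pointing down, gripper open.
Joint ranges: [-176.03, 176.03], [-82.01, 121.73], [-58.28, 71.71], [-173.87, 95.51], [-174.79, -0.11], [-173.66, 173.66]. Speed limits (degrees/s): [136.94, 136.94, 172.46, 180, 180, 180].

### API

Orientations are given as [roll, pitch, yaw] about the fixed x, y, z axes, in that order (R = Rz(yaw) Ry(pitch) Rx(roll)).
In Python, from plant import monitor, eyes, ticket gives the robot as it stands. The module is installed in compiled form; this text tells all that it offers.
- The arm moves only by the shell command python3 -m crank 'ROWS'. ROWS is JSON, a list of rows, each an object with "linear": the shift along the world's x, y, z in units of 60 mm (1.0 is 60 mm), a list of three; "rot": the turn, a rotation vector about the world's x, y, z in units of 5 degrees (1.0 is 5 degrees), a list of three; "hand": the opening, from 0 (shut) to 1 (fully open). In form: [{"linear": [tx, ty, tz], "rot": [ax, ay, az], "hand": hand}, ...]. A call has 1 to 20 rows; each row shifts and turns the pose as measured when the row begins; what a row does not reach is not made up. A row lasts 1/8 s, in which the tool goes at most 62.5 mm and 10.7 degrees, less where a joint would pass 70% of its speed; a pose out of reach is approached as far as the arm can. A call is refused whole if a number of a shift passes 1 or a number of a turn 1, either way. A call with a gripper value outside its range is refused whole. The fingers move at their own pace and stop on an object; the grip force is fixed at half the most. Time passes only in rows, so rows that do not move let the fingers close. It gives the time, the measured TCP pose, the force and the opening at its end, in the units of the state.
- monitor.get_obs(): the state, without advancing time (a new reading comes with each control period).
- eyes.snapshot(name): name is "side" or "top"; returns a dict with "image" (400x640x3 uint8, red, green, blue), "depth" (400x640 float32, m along the optical axis (not along the pixel's ray), 0 where there is no reading), "K" (3x3 intrinsics, pixels), "camera_from_world" (4x4, takes a point from world to camera coordinates). Camera axes: x right, y up, looking along -z (the intrinsics and any distortion apply to the point x, -y, -z); pixel columns grow to the right and rows downward; lengths in m; the calibration is good to about 2 mm. A picture is of the moment at which its call begins.
- ticket.close_job(): hands the job in, once; it reports no verdict.
The state is a dict: "clock": time; "joint_pos": joint angles; "qvel": joint speeds; "tau": joint torques, N m; "tool_pos": TCP position; "orientation": TCP orientation; "force": force on the tool from outside, world axes, zero at the start; "moment": the same for the moment, N m; "opening": finger opening in m.
Only numpy, scipy, OpenCV 4.12 (cv2) and the standard library are available. Lean on these libraries where they do the work, as an engineer would, in place of code of your own. Each camera call takes 0.05 s, during which the arm holds its last target.

### The job

Make up two measuring kits, each thing standing upright in a compartment of its own: the large disc spindle and the low wide cup in the oblong tray, either way round. In the square tray, the tall narrow cup goes in the long compartment, the cylinder spindle and the large weight in the two small ones, either way round. Set the things down without dropping them, and leave the small disc spindle, the small weight and the closed jar standing where they are.

Things in the scene. Friction and masses are not known exactly. Their poses are not given: they have to be found in the camera images.
- large_disc: Large disc spindle of a viscometer, bare steel, standing on its disc: disc 58 mm in diameter and 5 mm thick; above it a thin 6 mm stem up to 52 mm and on top a coupling knob 14 mm in diameter from 52 to 78 mm above the underside (the place to grip). Round about its own z axis, which points up as it stands; origin at the centre of its underside. Loose.
- cyl_spindle: Cylinder spindle of a viscometer, bare steel, standing on end: solid cylinder 28 mm in diameter and 40 mm high; above it a thin 6 mm stem up to 52 mm and on top a coupling knob 14 mm in diameter from 52 to 78 mm above the underside (the place to grip). Round about its own z axis, which points up as it stands; origin at the centre of its underside. Loose.
- large_weight: Large steel check weight, about 0.45 kg: body 38 mm in diameter and 48 mm high (the place to grip), with a knob 24 mm in diameter on a short neck on top, 63 mm high in all. Round about its own z axis, which points up as it stands; origin at the centre of its underside. Loose.
- low_cup: Low wide sample cup, white plastic, open at the top, straight-sided: 56 mm outside diameter, 50 mm high, wall 3 mm. Round about its own z axis, which points up as it stands; origin at the centre of its underside. Loose.
- tall_cup: Tall narrow sample cup, white plastic, open at the top, straight-sided: 42 mm outside diameter, 85 mm high, wall 3 mm. Round about its own z axis, which points up as it stands; origin at the centre of its underside. Loose.
- small_disc: Small disc spindle, bare steel, not wanted for the kits: as the large one but with a disc only 34 mm in diameter and 5 mm thick, 78 mm high in all. Round about its own z axis, which points up as it stands; origin at the centre of its underside. Loose.
- small_weight: Small steel check weight, not wanted for the kits: 25 mm in diameter, body 28 mm high, 43 mm high in all with its knob. Round about its own z axis, which points up as it stands; origin at the centre of its underside. Loose.
- jar: Closed sample jar with a black cap and a paper label, not wanted for the kits: 44 mm in diameter, 55 mm high. Round about its own z axis, which points up as it stands; origin at the centre of its underside. Loose.
- oblong_tray: Oblong grey kit tray, fixed, 180 mm along its x, 100 mm along its y. Floor 4 mm thick; rim and partition walls 5 mm thick, tops 12 mm above the bench. A partition along y makes two equal compartments (82 x 90 mm, centres x +45 and -45, y 0 mm). Origin: centre of the underside, on the bench, z up.
- square_tray: Square grey kit tray, fixed, 180 x 180 mm. Floor 4 mm thick; rim and partition walls 5 mm thick, tops 12 mm above the bench. A partition along y makes a long compartment on the +x side (82 x 170 mm, centre x +45, y 0 mm); the -x side is halved into two small compartments (82 x 82 mm, centres x -45, y +45 and -45 mm). Origin: centre of the underside, on the bench, z up.
Not all that is in view belongs to the job. Leave any green look-alike of the small_disc alone.

How it is judged:
By the outcome, as a careful person would: the job done as asked, in the order asked, and still so for the second after the job is handed in, with the robot touching nothing.
It also fails if it takes over 115 s, if anything falls off the work surface, if the arm or the gripper's body presses on something with over 40 N, if the wrist force passes 120 N, or if a joint passes its speed limit or range.

## Working session

There is one attempt and no reset: what is moved stays moved. The work goes in short steps, Python scripts to look and compute and a shell command to move; the robot and the scene stay as the last step left them, time stands still between calls to the robot, and variables do not carry over. Pictures are saved under pics/ and viewed, and the job is handed in when it is done.

```bash
mkdir -p pics
python3 - <<'E'
from plant import monitor, eyes
import cv2
print(monitor.get_obs())
for n in ("top","side"):
    s=eyes.snapshot(n); cv2.imwrite(f"pics/{n}0.png",s["image"][:,:,::-1]); print(n,s["K"],s["camera_from_world"])
    import numpy as np; np.savez(f"{n}0.npz",**s)
E
```

```text
{'clock': 0.0, 'joint_pos': array([-5.23642596e+01,  2.05910578e+01,  6.34282495e-01, -1.94416041e-02,
       -7.01344168e+01, -1.65074740e+01]), 'qvel': array([-0.01479128,  0.09141137, -0.01231087,  0.02177741,  0.0630212 ,
       -0.03856542]), 'tau': array([ 2.14296539e-03, -5.82722032e+01,  2.93049413e+01,  6.99694008e+00,
        6.69937843e-03, -1.22665606e-04]), 'tool_pos': array([ 0.24309205, -0.62913487,  0.18913298]), 'orientation': array([ 95.17608188,  89.90699392, 116.29772722]), 'force': array([-0.6210934 , -0.31529573, -0.24879953]), 'moment': array([-0.05680602, -0.00772768,  0.02369856]), 'opening': 0.08764002391058091}
top [[428.63402828   0.         319.30206347]
 [  0.         428.63402828 196.52048556]
 [  0.           0.           1.        ]] [[-0.00351466 -0.99986783  0.01587373  0.00522916]
 [ 0.99284765 -0.00159477  0.11937756 -0.57172211]
 [-0.11933647  0.01617977  0.99272203 -0.85685657]
 [ 0.          0.          0.          1.        ]]
side [[412.20935384   0.         312.25728148]
 [  0.         412.20935384 197.29308589]
 [  0.           0.           1.        ]] [[-0.99748193 -0.06963919 -0.01342304  0.54121775]
 [ 0.03825139 -0.68764807  0.72503583 -0.04694182]
 [-0.05972124  0.72269669  0.68858032 -0.8179408 ]
 [ 0.          0.          0.          1.        ]]
```

View pics/top0.png

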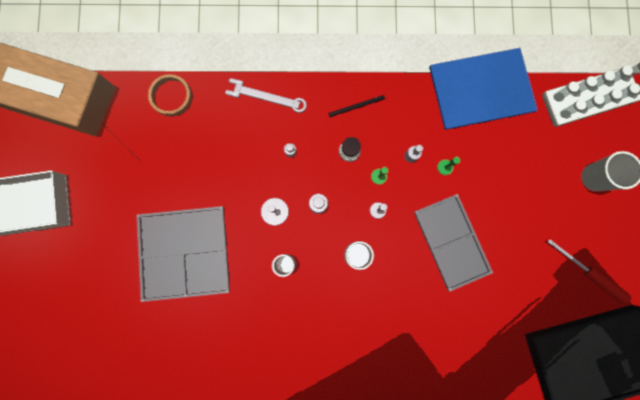

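View pics/side0.png

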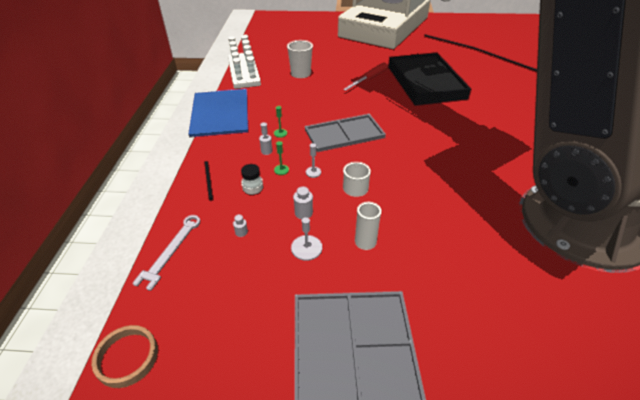

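```bash
cat > h.py <<'E'
import numpy as np, cv2
def world(s):
    K=s["K"];T=s["camera_from_world"];d=s["depth"].astype(float)
    v,u=np.mgrid[0:d.shape[0],0:d.shape[1]]
    x=(u-K[0,2])/K[0,0]*d; y=-(v-K[1,2])/K[1,1]*d
    P=np.stack([x,y,-d],-1)
    return (P-T[:3,3])@T[:3,:3]
def ray(s,u,v,z):
    K=s["K"];T=s["camera_from_world"];R=T[:3,:3]
    c=-R.T@T[:3,3]; r=R.T@np.array([(u-K[0,2])/K[0,0],-(v-K[1,2])/K[1,1],-1])
    return c+r*(z-c[2])/r[2]
def proj(s,p):
    q=s["camera_from_world"]@np.r_[p,1]; K=s["K"]
    return K[0,0]*q[0]/-q[2]+K[0,2], -K[1,1]*q[1]/-q[2]+K[1,2]
def crop(s,r,k,f):
    u0,v0,u1,v1=r
    cv2.imwrite(f,cv2.resize(s["image"][v0:v1,u0:u1,::-1],None,fx=k,fy=k,interpolation=cv2.INTER_CUBIC))
E
python3 - <<'E'
from h import *
t=dict(np.load("top0.npz"));s=dict(np.load("side0.npz"))
for n,c in(("top",t),("side",s)):
    W=world(c);ok=c["depth"]>0
    # bench check
    m=ok&(abs(W[...,2])<.01);print(n,"bench z",np.median(W[m][:,2]),W[m][:,2].std())
    m=(ok&(W[...,2]>.018)&(W[...,2]<.12)&(W[...,0]>.3)&(W[...,0]<.85)&(abs(W[...,1])<.4)).astype(np.uint8)
    k,l,st,ce=cv2.connectedComponentsWithStats(m)
    for i in range(1,k):
        if st[i,4]<12: continue
        p=W[l==i]; tp=p[p[:,2]>p[:,2].max()-.01]
        print(ce[i].round(),st[i,4],"z",p[:,2].max().round(4),"mid",((p.min(0)+p.max(0))/2).round(4)[:2],"ext",np.ptp(p,axis=0).round(3)[:2],"topmid",((tp.min(0)+tp.max(0))/2).round(4)[:2])
crop(t,(120,190,280,310),5,"pics/sq.png");crop(t,(250,120,510,300),3,"pics/mid.png")
E
```

```text
top bench z 0.0005960574562499886 0.0020921136420857544
[157.  95.] 129 z 0.0228 mid [0.7977 0.3502] ext [0.086 0.043] topmid [0.7977 0.3502]
[181.  94.] 142 z 0.0229 mid [0.7987 0.308 ] ext [0.088 0.047] topmid [0.7987 0.308 ]
[350. 148.] 389 z 0.06 mid [ 0.6725 -0.0626] ext [0.042 0.043] topmid [ 0.6739 -0.0617]
[290. 149.] 115 z 0.0463 mid [0.6748 0.0665] ext [0.024 0.023] topmid [0.6742 0.0659]
[414. 152.] 187 z 0.0815 mid [ 0.6644 -0.1961] ext [0.027 0.028] topmid [ 0.6646 -0.1962]
[453. 162.] 80 z 0.0808 mid [ 0.6397 -0.2699] ext [0.013 0.013] topmid [ 0.6398 -0.27  ]
[383. 171.] 62 z 0.0821 mid [ 0.6194 -0.1249] ext [0.013 0.012] topmid [ 0.6197 -0.1249]
[318. 203.] 280 z 0.0659 mid [0.5572 0.0066] ext [0.037 0.037] topmid [0.5571 0.0059]
[272. 208.] 50 z 0.0811 mid [0.5436 0.099 ] ext [0.013 0.014] topmid [0.5439 0.099 ]
[382. 207.] 53 z 0.0824 mid [ 0.5456 -0.121 ] ext [0.012 0.012] topmid [ 0.5456 -0.1212]
[360. 255.] 205 z 0.0549 mid [ 0.4503 -0.0763] ext [0.054 0.055] topmid [ 0.4503 -0.0765]
[282. 265.] 190 z 0.0892 mid [0.4331 0.0752] ext [0.041 0.041] topmid [0.4324 0.
[... 331 characters left out ...]

[313. 153.] 114 z 0.0782 mid [ 0.5484 -0.1177] ext [0.013 0.015] topmid [ 0.5482 -0.1177]
[356. 176.] 594 z 0.0513 mid [ 0.4533 -0.0737] ext [0.056 0.06 ] topmid [ 0.4529 -0.0736]
[251. 176.] 443 z 0.0573 mid [ 0.6762 -0.0574] ext [0.042 0.042] topmid [ 0.6761 -0.0582]
[303. 200.] 422 z 0.0642 mid [0.56   0.0126] ext [0.037 0.033] topmid [0.56   0.0101]
[368. 222.] 863 z 0.0863 mid [0.4359 0.0783] ext [0.041 0.044] topmid [0.4359 0.0779]
[239. 223.] 163 z 0.0437 mid [0.6773 0.0711] ext [0.025 0.023] topmid [0.6769 0.0694]
[306. 228.] 142 z 0.0797 mid [0.5465 0.103 ] ext [0.013 0.013] topmid [0.5463 0.1028]
[123. 355.] 612 z 0.0219 mid [0.8004 0.3325] ext [0.089 0.088] topmid [0.8004 0.3325]
```

View pics/sq.png

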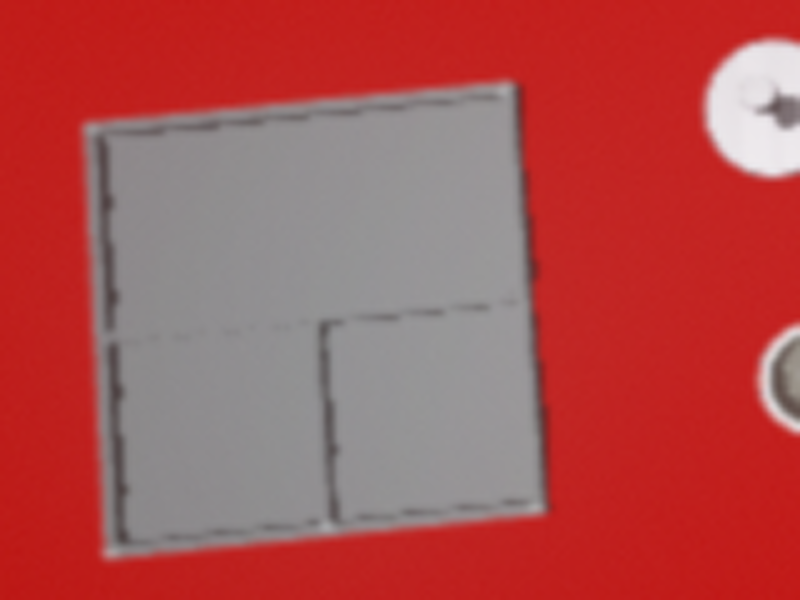

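View pics/mid.png

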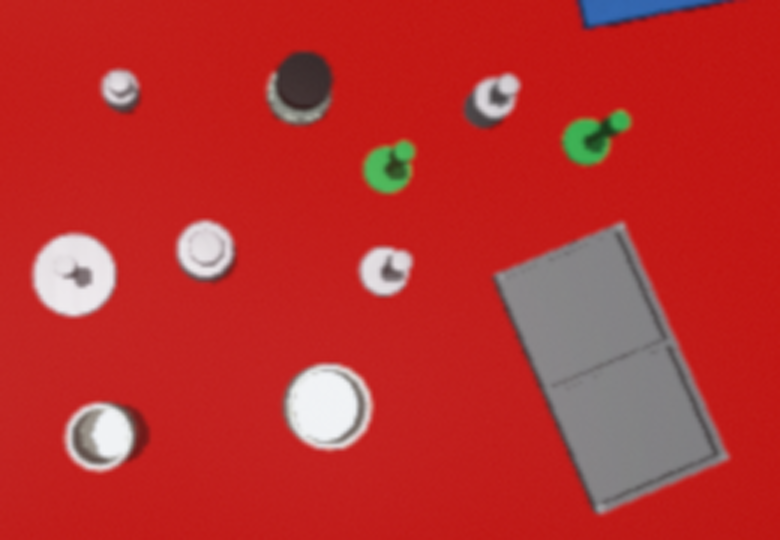

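Run:
```python
from h import *
t=dict(np.load("top0.npz"));s=dict(np.load("side0.npz"))
for nm,C in(("sq",[(137,214.6),(223,207),(229,292.4),(141.4,301)]),("ob",[(415.7,211.7),(457.3,195),(492,272.3),(450,290.7)])):
    P=np.array([ray(t,u,v,.012)[:2] for u,v in C]);c=P.mean(0)
    print(nm,P.round(4).tolist(),c,[np.linalg.norm(P[i]-P[i-1]).round(4) for i in range(4)])
    e=(P[0]+P[1]-P[2]-P[3])/2; print("dir +x-ish",np.degrees(np.arctan2(e[1],e[0])))
    e=e/np.linalg.norm(e); f=np.array([-e[1],e[0]])
    offs=dict(sq=[(45,0),(-45,45),(-45,-45)],ob=[(45,0),(-45,0)])[nm]
    for a,b in offs: print((a,b),c+e*a/1e3+f*b/1e3)
```

```text
sq [[0.5367, 0.3875], [0.5524, 0.2074], [0.375, 0.1909], [0.3585, 0.3702]] [0.45563239 0.2889991 ] [np.float64(0.179), np.float64(0.1808), np.float64(0.1782), np.float64(0.18)]
dir +x-ish 5.435819777521653
(45, 0) [0.50043002 0.29326198]
(-45, 45) [0.40657188 0.32953385]
(-45, -45) [0.41509764 0.23993859]
ob [[0.5415, -0.2018], [0.5772, -0.2924], [0.4135, -0.3587], [0.3761, -0.2686]] [ 0.47708806 -0.28037422] [np.float64(0.1784), np.float64(0.0974), np.float64(0.1766), np.float64(0.0976)]
dir +x-ish 22.026714754997485
(45, 0) [ 0.51880347 -0.26349747]
(-45, 0) [ 0.43537265 -0.29725097]
```

Run:
```python
from h import *
s=dict(np.load("side0.npz"))
crop(s,(260,260,460,400),4,"pics/ssq.png");crop(s,(280,100,400,200),6,"pics/sob.png")
```

```text
(no output)
```

View pics/sob.png

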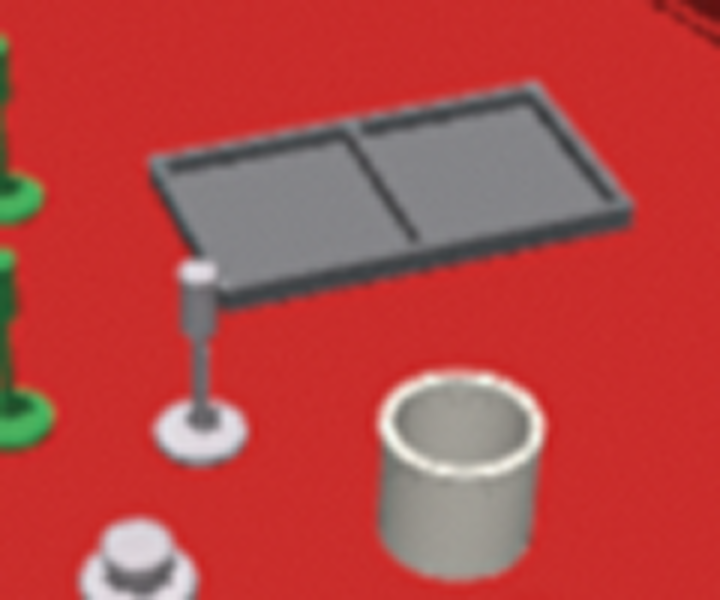

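View pics/ssq.png

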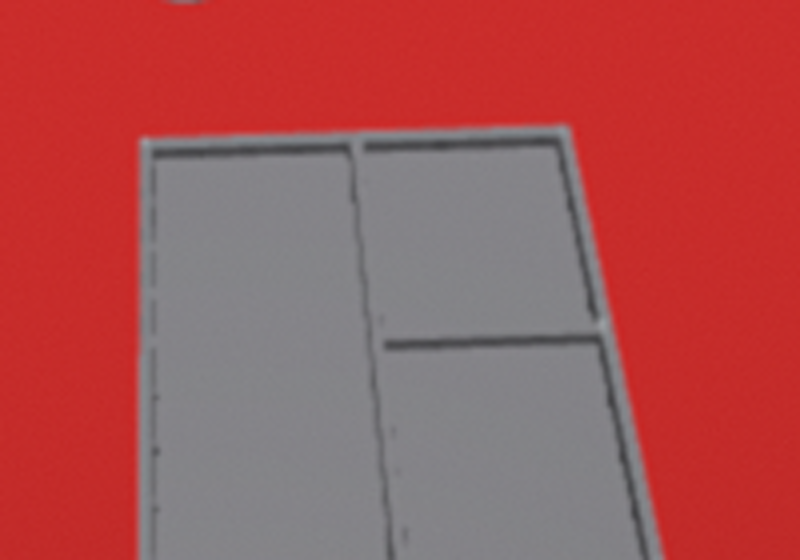

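```bash
cat >> h.py <<'E'
from scipy.spatial.transform import Rotation as Ro
def st(tx=None,ty=None,tz=None):
    from plant import monitor
    o=monitor.get_obs();R=Ro.from_euler('xyz',o['orientation'],degrees=True).as_matrix()
    p=o['tool_pos'];y=R[:,1]
    print("t",round(o['clock'],2),"pos",p.round(4),"down",R[:,0].round(4),"jaw deg",round(np.degrees(np.arctan2(y[1],y[0])),2),"open",round(o['opening'],4),"F",o['force'].round(1),"j",o['joint_pos'].round(0))
    # rotvec to fix tilt (units of 5deg)
    print("tilt fix units",(np.degrees(np.cross(R[:,0],[0,0,-1]))/5).round(3))
    if tx is not None: print("delta units",((np.array([tx,ty,tz])-p)/.06).round(2))
E
python3 -c "from h import *;st(.545,.101,.15)"
```

```text
t 0.1 pos [ 0.2431 -0.6291  0.1892] down [-7.0e-04  1.4e-03 -1.0e+00] jaw deg 111.13 open 0.0877 F [ 0.8 -0.9 -0.2] j [-52.  21.   1.  -0. -70. -17.]
tilt fix units [-0.016 -0.008 -0.   ]
delta units [ 5.03 12.17 -0.65]
```

```bash
python3 -m crank '[{"linear":[0.25,0.6,0],"rot":[0,0,-0.2],"hand":0.5},{"linear":[0.25,0.6,0],"rot":[0,0,-0.2],"hand":0.5},{"linear":[0.25,0.6,0],"rot":[0,0,-0.2],"hand":0.5},{"linear":[0.25,0.6,0],"rot":[0,0,-0.2],"hand":0.5},{"linear":[0.25,0.6,0],"rot":[0,0,-0.2],"hand":0.5},{"linear":[0.25,0.6,0],"rot":[0,0,-0.2],"hand":0.5},{"linear":[0.25,0.6,0],"rot":[0,0,-0.2],"hand":0.5},{"linear":[0.25,0.6,0],"rot":[0,0,-0.2],"hand":0.5},{"linear":[0.25,0.6,0],"rot":[0,0,-0.2],"hand":0.5},{"linear":[0.25,0.6,0],"rot":[0,0,-0.2],"hand":0.5}]'; python3 -c "from h import *;st(.545,.101,.15)"
```

```text
clock: 1.35
tool_pos: [0.3932, -0.258, 0.1842]
orientation: [112.1, 89.5, 122.6]
force: [0.5, -1.0, -0.4]
opening: 0.0437
t 1.35 pos [ 0.3932 -0.258   0.1842] down [-0.0049  0.0077 -1.    ] jaw deg 100.5 open 0.0437 F [ 0.5 -1.  -0.4] j [-10.   1. -24.  -0. -65. -70.]
tilt fix units [-0.088 -0.056 -0.   ]
delta units [ 2.53  5.98 -0.57]
```

```bash
python3 -m crank '[{"linear":[0.25,0.6,0],"rot":[-0.04,-0.03,-0.2],"hand":0.5},{"linear":[0.25,0.6,0],"rot":[-0.04,-0.03,-0.2],"hand":0.5},{"linear":[0.25,0.6,0],"rot":[-0.04,-0.03,-0.2],"hand":0.5},{"linear":[0.25,0.6,0],"rot":[0,0,-0.2],"hand":0.5},{"linear":[0.25,0.6,0],"rot":[0,0,-0.2],"hand":0.5},{"linear":[0.25,0.6,0],"rot":[0,0,-0.2],"hand":0.5},{"linear":[0.25,0.6,0],"rot":[0,0,-0.2],"hand":0.5},{"linear":[0.25,0.6,0],"rot":[0,0,-0.2],"hand":0.5},{"linear":[0.25,0.6,0],"rot":[0,0,-0.2],"hand":0.5},{"linear":[0.25,0.5,0],"rot":[0,0,-0.2],"hand":0.5},{"linear":[0,0,0],"rot":[0,0,0],"hand":0.5},{"linear":[0,0,0],"rot":[0,0,0],"hand":0.5}]'; python3 -c "from h import *;st(.545,.101,.048)"
```

```text
clock: 2.85
tool_pos: [0.5441, 0.1107, 0.1814]
orientation: [-111.0, 89.8, -110.6]
force: [0.1, -0.0, 0.3]
opening: 0.044
t 2.85 pos [0.5441 0.1107 0.1814] down [-0.0015 -0.0039 -1.    ] jaw deg 90.36 open 0.044 F [ 0.1 -0.   0.3] j [  32.   10.  -15.    0.  -65. -122.]
tilt fix units [ 0.044 -0.017  0.   ]
delta units [ 0.02 -0.16 -2.22]
```

```bash
python3 -m crank '[{"linear":[0,-0.14,-0.2],"rot":[0.04,-0.02,0],"hand":0.5},{"linear":[0,0,-0.5],"rot":[0,0,0],"hand":0.5},{"linear":[0,0,-0.5],"rot":[0,0,0],"hand":0.5},{"linear":[0,0,-0.2],"rot":[0,0,0],"hand":0.5},{"linear":[0,0,0],"rot":[0,0,0],"hand":0.5},{"linear":[0,0,0],"rot":[0,0,0],"hand":0.5}]'
python3 - <<'E'
from h import *;st(.545,.101,.048)
from plant import eyes
for n,r in(("top",(200,130,360,250)),("side",(230,140,390,260))):
    s=eyes.snapshot(n);crop(s,r,5,f"pics/g1{n}.png")
E
```

```text
clock: 3.6
tool_pos: [0.5424, 0.0963, 0.095]
orientation: [28.7, 89.9, 28.8]
force: [0.1, 0.3, 1.2]
opening: 0.0438
t 3.6 pos [0.5424 0.0963 0.095 ] down [ 1.7e-03  9.0e-04 -1.0e+00] jaw deg 90.13 open 0.0438 F [0.1 0.3 1.2] j [  30.   14.  -23.    0.  -54. -120.]
tilt fix units [-0.011  0.02   0.   ]
delta units [ 0.04  0.08 -0.78]
```

View pics/g1side.png

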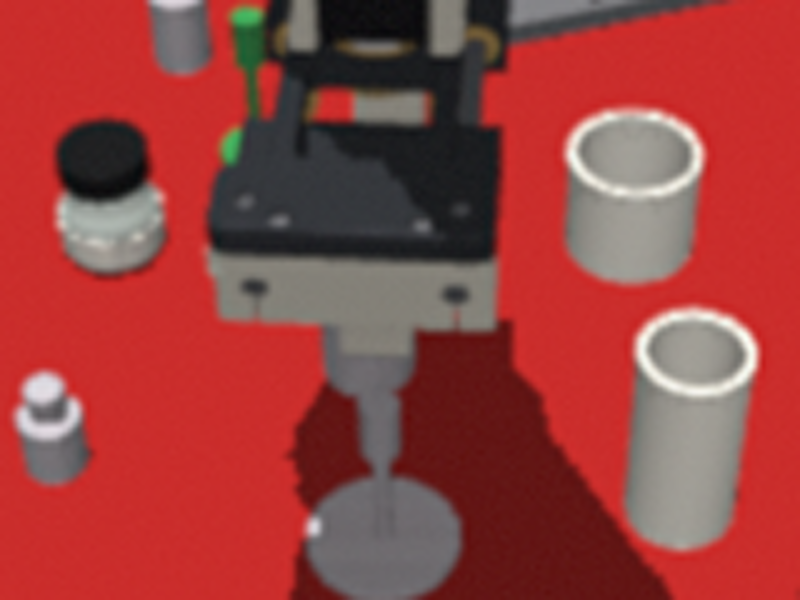

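Run:
```python
from h import *
s=dict(np.load("side0.npz"));t=dict(np.load("top0.npz"))
for p in [(.5424,.0963,.095),(.545,.101,.078),(.545,.101,.0)]:
    a=np.array(proj(s,p));print(p,(a-[230,140])*5,"top",(np.array(proj(t,p))-[200,130])*5)
```

```text
(0.5424, 0.0963, 0.095) [388.81846675 354.28034125] top [359.13294675 389.74092215]
(0.545, 0.101, 0.078) [381.41390892 397.50554774] top [351.29286025 387.19639128]
(0.545, 0.101, 0.0) [386.25295252 539.74936612] top [369.04238081 404.28794197]
```

View pics/g1top.png

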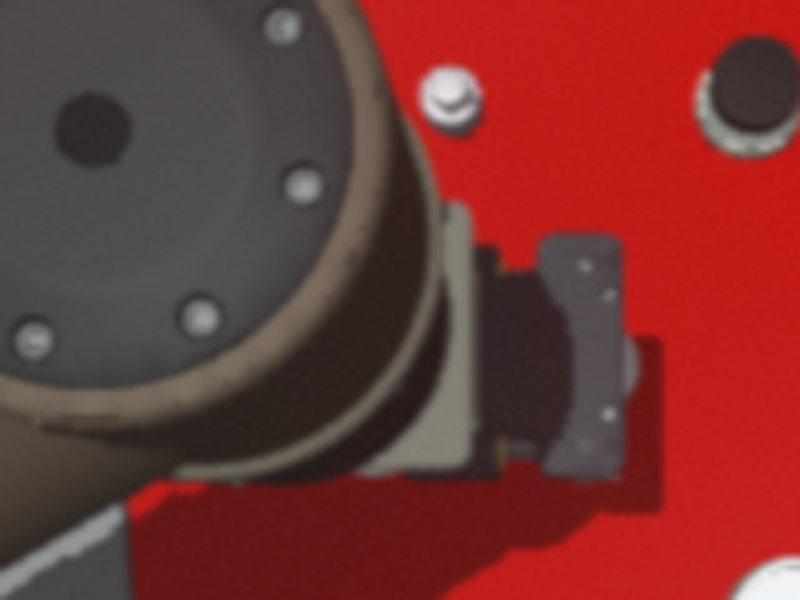

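Run:
```python
from h import *
s=dict(np.load("side0.npz"))
for p in [(.5424,.118,.095),(.5424,.139,.095),(.5424,.139,.12),(.5424,.193,.161)]:
    a=np.array(proj(s,p));print(p,(a-[230,140])*5)
from plant import eyes
c=eyes.snapshot("side");W=world(c)
m=(W[...,2]>.085)&(W[...,2]<.13)&(W[...,0]>.5)&(W[...,0]<.6)&(W[...,1]>.05)&(W[...,1]<.2)&(c["depth"]>0)
p=W[m];print(len(p),p.min(0),p.max(0))
for z in (.095,.1,.105,.11,.115,.12):
    q=p[abs(p[:,2]-z)<.0025];print(z,len(q),np.percentile(q,[5,50,95],axis=0).round(4).tolist())
```

```text
(0.5424, 0.118, 0.095) [383.86313878 399.75853109]
(0.5424, 0.139, 0.095) [378.8514552  445.75393214]
(0.5424, 0.139, 0.12) [376.97810777 393.87488915]
(0.5424, 0.193, 0.161) [358.32389396 431.35754146]Traceback (most recent call last):
  File "<stdin>", line 8, in <module>
    return umr_minimum(a, axis, None, out, keepdims, initial, where)
ValueError: zero-size array to reduction operation minimum which has no identity
```

Run:
```python
from h import *
from plant import eyes
c=eyes.snapshot("side");W=world(c);d=c["depth"]
for u,v in[(370,290),(370,350),(350,360),(380,380),(390,360),(360,380),(380,430),(360,190),(300,190),(380,520),(340,370)]:
    a,b=230+u//5,140+v//5; print((u,v),d[b,a],W[b,a].round(4))
cv2.imwrite("pics/s1full.png",c["image"][:,:,::-1])
st()
```

```text
(370, 290) 0.5692413 [0.5381 0.1866 0.212 ]
(370, 350) 0.66127145 [0.5447 0.1336 0.1346]
(350, 360) 0.8192549 [0.5649 0.0263 0.0195]
(380, 380) 0.8297052 [0.5535 0.0237 0.0061]
(390, 360) 0.8213584 [0.5492 0.0237 0.0178]
(360, 380) 0.8258632 [0.5612 0.0269 0.0089]
(380, 430) 0.72521234 [0.5452 0.1079 0.0687]
(360, 190) 0.557448 [0.5409 0.1767 0.2398]
(300, 190) 0.55741084 [0.5571 0.1779 0.24  ]
(380, 520) 0.76352006 [0.5467 0.105  0.0162]
(340, 370) 0.82444793 [0.5692 0.0257 0.013 ]
t 3.8 pos [0.5424 0.0967 0.095 ] down [ 0.002   0.0013 -1.    ] jaw deg 90.14 open 0.0439 F [ 0.3 -0.7 -0.5] j [  30.   14.  -23.   -0.  -54. -120.]
tilt fix units [-0.015  0.023  0.   ]
```

View pics/s1full.png

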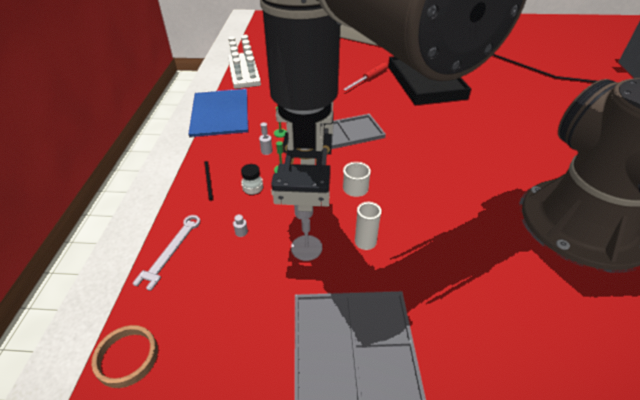

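Run:
```python
from h import *
from plant import eyes
c=eyes.snapshot("side");W=world(c);d=c["depth"]
crop(c,(270,180,350,260),8,"pics/g2.png")
for v in range(196,236,1):
    print(v,[ (W[v,a]*1000).round().astype(int).tolist() for a in (302,304,306,308)])
```

```text
196 [[541, 186, 215], [537, 192, 221], [535, 191, 220], [532, 191, 221]]
197 [[541, 185, 212], [538, 186, 213], [535, 186, 213], [533, 187, 214]]
198 [[541, 186, 212], [538, 187, 212], [535, 188, 214], [533, 186, 211]]
199 [[541, 186, 209], [538, 187, 210], [535, 186, 210], [533, 187, 211]]
200 [[541, 187, 208], [538, 188, 209], [535, 187, 209], [533, 188, 209]]
201 [[541, 188, 207], [538, 186, 206], [535, 187, 207], [533, 187, 207]]
202 [[541, 187, 205], [538, 185, 203], [536, 185, 203], [533, 186, 204]]
203 [[541, 187, 203], [539, 185, 201], [536, 187, 203], [533, 187, 203]]
204 [[541, 186, 200], [538, 187, 201], [536, 187, 201], [533, 186, 200]]
205 [[541, 186, 197], [539, 186, 198], [536, 187, 199], [533, 185, 197]]
206 [[547, 137, 147], [544, 136, 146], [541, 136, 146], [538, 136, 146]]
207 [[548, 135, 143], [544, 136, 144], [541, 135, 143], [538, 134, 142]]
208 [[548, 135, 141], [544, 135, 141], [541, 135, 141], [538, 134, 140]]
209 [[548, 136, 139], [544, 136, 140], [541, 136, 140], [538, 135, 139]]
210 [[548, 135, 135], [544, 137, 138], [541, 136, 137], [538, 137, 138]]
211 [
[... 964 characters left out ...]
5, 107, 70], [542, 105, 69]]
226 [[553, 105, 65], [549, 108, 69], [545, 108, 69], [542, 106, 67]]
227 [[553, 103, 60], [549, 107, 65], [545, 108, 66], [542, 105, 63]]
228 [[553, 101, 56], [549, 107, 62], [545, 108, 64], [542, 106, 61]]
229 [[553, 103, 55], [549, 108, 61], [545, 109, 62], [542, 107, 61]]
230 [[559, 57, 1], [549, 107, 57], [545, 108, 59], [542, 106, 56]]
231 [[559, 58, -1], [549, 107, 54], [545, 108, 56], [542, 107, 54]]
232 [[558, 61, 0], [549, 107, 52], [546, 108, 53], [547, 61, 0]]
233 [[558, 63, -1], [554, 64, 0], [546, 104, 45], [547, 62, -2]]
234 [[558, 66, -1], [554, 67, 1], [546, 106, 45], [546, 65, -1]]
235 [[558, 69, -1], [554, 68, -1], [546, 104, 41], [546, 68, -1]]
```

View pics/g2.png

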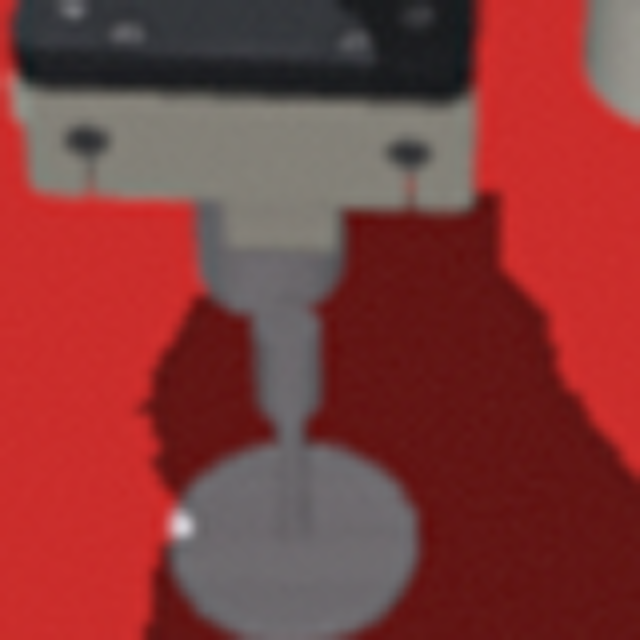

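```bash
python3 -m crank '[{"linear":[0.04,0.06,-0.3],"rot":[0,0.02,0],"hand":0.5},{"linear":[0,0,-0.3],"rot":[0,0,0],"hand":0.5},{"linear":[0,0,0],"rot":[0,0,0],"hand":0.5},{"linear":[0,0,0],"rot":[0,0,0],"hand":0.5}]'
python3 - <<'E'
from h import *;st(.545,.101,.048)
from plant import eyes
c=eyes.snapshot("side");W=world(c);crop(c,(260,160,360,260),6,"pics/g3.png")
for v in range(205,236,1):
    print(v,[ (W[v,a]*1000).round().astype(int).tolist() for a in (302,306,310)])
E
```

```text
clock: 4.35
tool_pos: [0.5452, 0.1013, 0.0571]
orientation: [73.4, 89.9, 73.6]
force: [-0.3, -0.6, 1.2]
opening: 0.0437
t 4.35 pos [0.5452 0.1013 0.0571] down [ 5.0e-04  1.6e-03 -1.0e+00] jaw deg 90.19 open 0.0437 F [-0.3 -0.6  1.2] j [  31.   16.  -25.   -0.  -49. -120.]
tilt fix units [-0.018  0.005  0.   ]
delta units [-0.   -0.01 -0.15]
205 [[541, 190, 202], [535, 190, 202], [530, 190, 202]]
206 [[541, 191, 200], [535, 192, 202], [530, 190, 201]]
207 [[540, 195, 203], [535, 194, 202], [530, 193, 201]]
208 [[540, 196, 202], [535, 195, 201], [529, 195, 201]]
209 [[540, 198, 202], [535, 197, 201], [529, 198, 202]]
210 [[540, 199, 201], [535, 198, 200], [529, 199, 202]]
211 [[540, 199, 198], [535, 200, 200], [529, 199, 199]]
212 [[540, 200, 198], [535, 199, 197], [529, 199, 198]]
213 [[540, 199, 195], [535, 199, 196], [529, 198, 195]]
214 [[541, 198, 192], [535, 198, 193], [529, 199, 193]]
215 [[541, 196, 188], [535, 199, 192], [529, 197, 190]]
216 [[541, 197, 187], [535, 195, 185], [529, 197, 188]]
217 [[541, 196, 184], [535, 195, 183], [530, 197, 185]]
218 [[542, 190, 176], [536, 1
[... 236 characters left out ...]
30, 190, 168]]
223 [[542, 190, 165], [536, 190, 165], [530, 192, 167]]
224 [[542, 191, 164], [536, 190, 163], [530, 191, 164]]
225 [[542, 190, 161], [536, 190, 161], [531, 189, 161]]
226 [[548, 139, 103], [542, 141, 104], [530, 192, 161]]
227 [[548, 140, 101], [542, 139, 100], [535, 141, 103]]
228 [[548, 141, 100], [542, 140, 99], [535, 141, 100]]
229 [[553, 103, 54], [542, 141, 98], [535, 139, 96]]
230 [[559, 55, -2], [545, 109, 59], [543, 55, 0]]
231 [[559, 57, -2], [546, 107, 55], [543, 58, 0]]
232 [[558, 62, 0], [546, 108, 53], [543, 61, 1]]
233 [[558, 64, 0], [546, 105, 47], [543, 63, -1]]
234 [[558, 67, 0], [546, 103, 41], [542, 65, -1]]
235 [[558, 69, 0], [546, 105, 41], [542, 68, 0]]
```

View pics/g3.png

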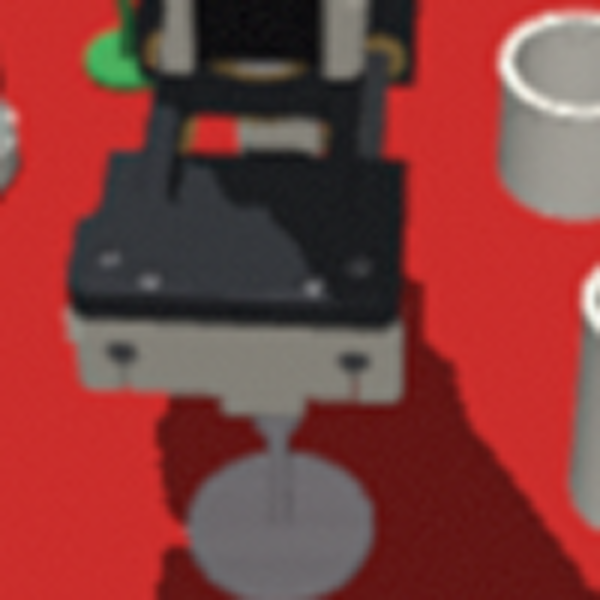

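```bash
python3 -m crank '[{"linear":[0,0.06,-0.3],"rot":[0,0,0],"hand":0.5},{"linear":[0,0,-0.3],"rot":[0,0,0],"hand":0.5},{"linear":[0,0,-0.16],"rot":[0,0,0],"hand":0.5},{"linear":[0,0,0],"rot":[0,0,0],"hand":0.5},{"linear":[0,0,0],"rot":[0,0,0],"hand":0.5}]'
python3 - <<'E'
from h import *;st(.545,.105,.0105)
from plant import eyes
c=eyes.snapshot("side");W=world(c);crop(c,(260,160,360,260),6,"pics/g4.png")
for v in range(225,256,2):
    print(v,[ (W[v,a]*1000).round().astype(int).tolist() for a in (302,306,310)])
E
```

```text
clock: 5.03
tool_pos: [0.5474, 0.1061, 0.0134]
orientation: [36.4, 89.6, 36.6]
force: [0.1, -0.1, -0.4]
opening: 0.0438
t 5.03 pos [0.5474 0.1061 0.0134] down [ 0.0052  0.0039 -1.    ] jaw deg 90.21 open 0.0438 F [ 0.1 -0.1 -0.4] j [  31.   20.  -27.   -0.  -43. -121.]
tilt fix units [-0.044  0.06   0.   ]
delta units [-0.04 -0.02 -0.05]
225 [[542, 190, 160], [536, 189, 160], [531, 188, 159]]
227 [[542, 192, 159], [536, 191, 158], [530, 191, 158]]
229 [[542, 195, 157], [536, 195, 158], [530, 196, 159]]
231 [[541, 199, 158], [536, 199, 158], [530, 199, 158]]
233 [[541, 203, 158], [535, 204, 159], [530, 203, 158]]
235 [[541, 204, 154], [535, 203, 153], [530, 203, 154]]
237 [[541, 203, 148], [536, 202, 148], [530, 203, 150]]
239 [[542, 202, 143], [536, 200, 142], [530, 201, 143]]
241 [[543, 196, 132], [537, 195, 131], [531, 195, 131]]
243 [[543, 195, 125], [537, 196, 127], [531, 195, 127]]
245 [[543, 196, 122], [537, 197, 124], [531, 195, 123]]
247 [[543, 196, 118], [537, 197, 119], [531, 196, 119]]
249 [[554, 109, 6], [547, 107, 4], [539, 106, 4]]
251 [[554, 113, 5], [546, 113, 5], [539, 110, 3]]
253 [[553, 118, 5], [546, 115, 3], [539, 116, 3]]
255 [[553, 121, 3], [546, 121, 4], [538, 122, 6]]
```

View pics/g4.png

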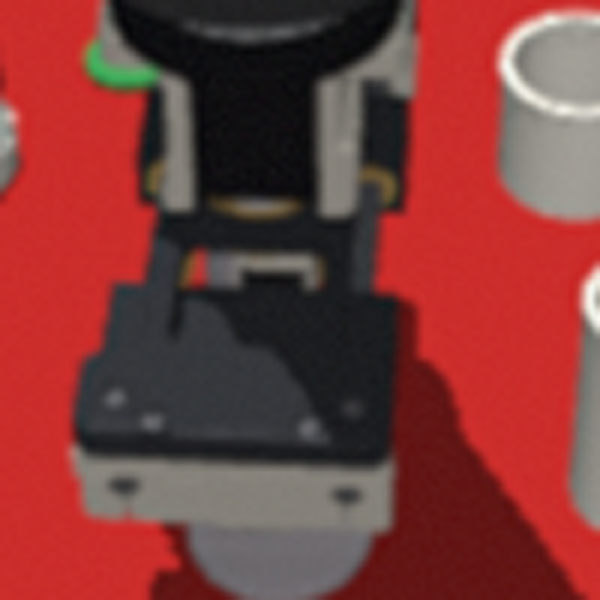

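```bash
python3 -m crank '[{"linear":[-0.03,0,-0.1],"rot":[-0.04,0.05,0],"hand":0.5},{"linear":[0,0,0],"rot":[0,0,0],"hand":0.3},{"linear":[0,0,0],"rot":[0,0,0],"hand":0.2},{"linear":[0,0,0],"rot":[0,0,0],"hand":0.1},{"linear":[0,0,0],"rot":[0,0,0],"hand":0},{"linear":[0,0,0],"rot":[0,0,0],"hand":0},{"linear":[0,0,0],"rot":[0,0,0],"hand":0},{"linear":[0,0,0],"rot":[0,0,0],"hand":0}]'; python3 -c "from h import *;st()"
```

```text
clock: 6.08
tool_pos: [0.5457, 0.1062, 0.0078]
orientation: [30.1, 89.9, 30.3]
force: [-0.3, 0.4, -1.2]
opening: 0.0132
t 6.08 pos [0.5457 0.1062 0.0078] down [ 1.6e-03  9.0e-04 -1.0e+00] jaw deg 90.2 open 0.0132 F [-0.3  0.4 -1.2] j [  31.   20.  -27.    0.  -42. -121.]
tilt fix units [-0.01   0.018  0.   ]
```

```bash
python3 -m crank '[{"linear":[0,0,0.2],"rot":[0,0,0],"hand":0},{"linear":[0,0,0.4],"rot":[0,0,0],"hand":0},{"linear":[0,0,0.4],"rot":[0,0,0],"hand":0},{"linear":[0,0,0.4],"rot":[0,0,0],"hand":0},{"linear":[0,0,0.4],"rot":[0,0,0],"hand":0},{"linear":[0,0,0.2],"rot":[0,0,0],"hand":0},{"linear":[0,0,0],"rot":[0,0,0],"hand":0}]'
python3 - <<'E'
from h import *;st(.436,-.295,.125)
from plant import eyes
c=eyes.snapshot("side");crop(c,(200,100,400,260),4,"pics/g5.png")
E
```

```text
clock: 6.95
tool_pos: [0.5455, 0.1061, 0.1356]
orientation: [26.3, 89.8, 26.5]
force: [0.2, 1.0, -1.9]
opening: 0.0129
t 6.95 pos [0.5455 0.1061 0.1356] down [ 0.0034  0.0017 -1.    ] jaw deg 90.22 open 0.0129 F [ 0.2  1.  -1.9] j [  31.   12.  -19.    0.  -59. -121.]
tilt fix units [-0.02  0.04  0.  ]
delta units [-1.83 -6.68 -0.18]
```

View pics/g5.png

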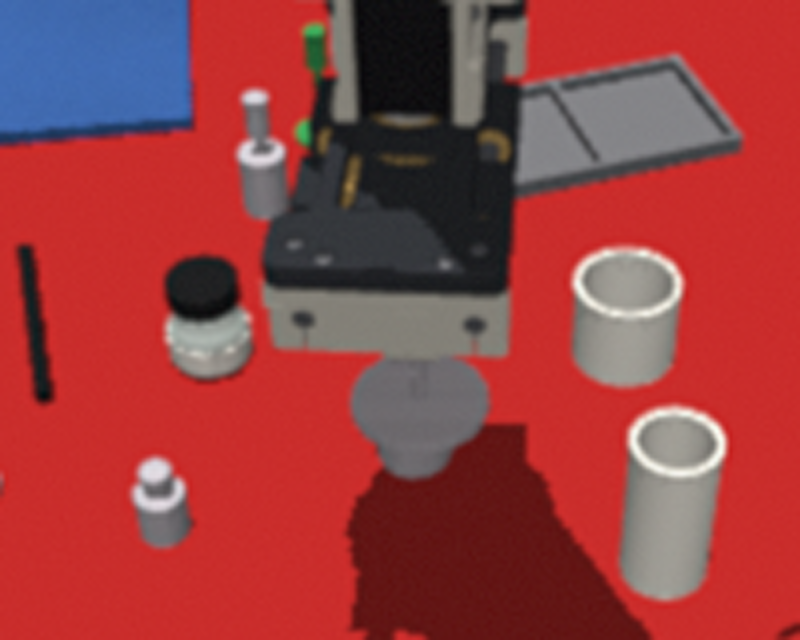

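```bash
python3 -m crank '[{"linear":[-0.08,-0.25,0],"rot":[0,0.02,0],"hand":0},{"linear":[-0.13,-0.48,0],"rot":[0,0.02,0],"hand":0},{"linear":[-0.13,-0.48,0],"rot":[0,0,0],"hand":0},{"linear":[-0.13,-0.48,0],"rot":[0,0,0],"hand":0},{"linear":[-0.13,-0.48,0],"rot":[0,0,0],"hand":0},{"linear":[-0.13,-0.48,0],"rot":[0,0,0],"hand":0},{"linear":[-0.13,-0.48,0],"rot":[0,0,0],"hand":0},{"linear":[-0.13,-0.48,0],"rot":[0,0,0],"hand":0},{"linear":[-0.13,-0.48,0],"rot":[0,0,0],"hand":0},{"linear":[-0.13,-0.48,0],"rot":[0,0,0],"hand":0},{"linear":[-0.13,-0.48,0],"rot":[0,0,0],"hand":0},{"linear":[-0.13,-0.48,0],"rot":[0,0,0],"hand":0},{"linear":[-0.13,-0.48,0],"rot":[0,0,0],"hand":0},{"linear":[-0.13,-0.48,0],"rot":[0,0,0],"hand":0},{"linear":[-0.06,-0.15,0],"rot":[0,0,0],"hand":0},{"linear":[0,0,0],"rot":[0,0,0],"hand":0}]'; python3 -c "from h import *;st(.437,-.292,.012)"
```

```text
clock: 9.0
tool_pos: [0.4119, -0.3117, 0.1187]
orientation: [177.7, 88.2, 177.6]
force: [0.7, 0.3, -1.6]
opening: 0.013
t 9.0 pos [ 0.4119 -0.3117  0.1187] down [-0.0319  0.0013 -0.9995] jaw deg 89.95 open 0.013 F [ 0.7  0.3 -1.6] j [-15.  10. -24.   0. -58. -75.]
tilt fix units [-0.015 -0.365 -0.   ]
delta units [ 0.42  0.33 -1.78]
```

```bash
python3 -m crank '[{"linear":[0.4,0.32,-0.3],"rot":[0,-0.36,0],"hand":0},{"linear":[0,0,-0.4],"rot":[0,0,0],"hand":0},{"linear":[0,0,-0.3],"rot":[0,0,0],"hand":0},{"linear":[0,0,0],"rot":[0,0,0],"hand":0},{"linear":[0,0,0],"rot":[0,0,0],"hand":0}]'
python3 - <<'E'
from h import *;st(.437,-.292,.012)
from plant import eyes
c=eyes.snapshot("side");crop(c,(270,60,430,180),5,"pics/g6.png")
c=eyes.snapshot("top");crop(c,(380,170,540,290),5,"pics/g6t.png")
E
```

```text
clock: 9.62
tool_pos: [0.4368, -0.2889, 0.0574]
orientation: [72.8, 89.9, 72.9]
force: [-0.5, 0.3, -1.1]
opening: 0.0132
t 9.62 pos [ 0.4368 -0.2889  0.0574] down [ 5.0e-04  1.8e-03 -1.0e+00] jaw deg 90.09 open 0.0132 F [-0.5  0.3 -1.1] j [-12.  14. -28.  -0. -48. -78.]
tilt fix units [-0.02   0.006  0.   ]
delta units [ 0.   -0.05 -0.76]
```

View pics/g6.png

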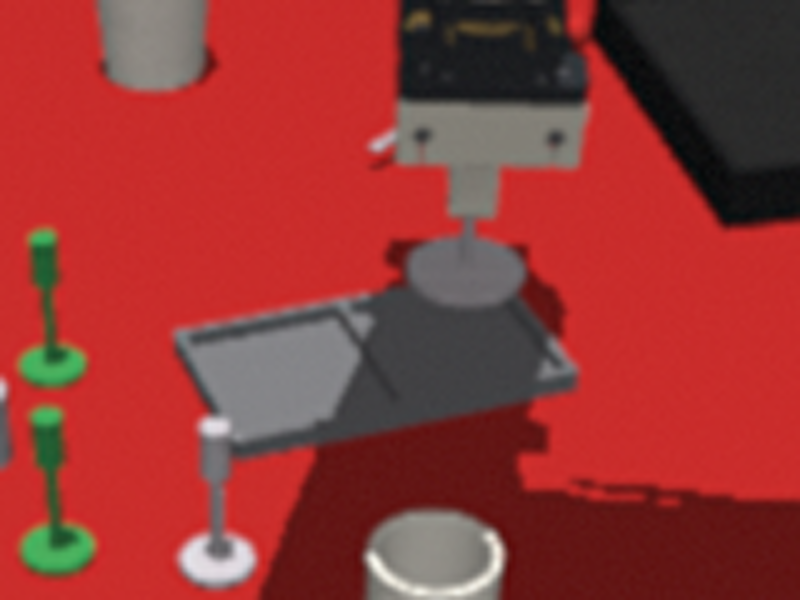

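View pics/g6t.png

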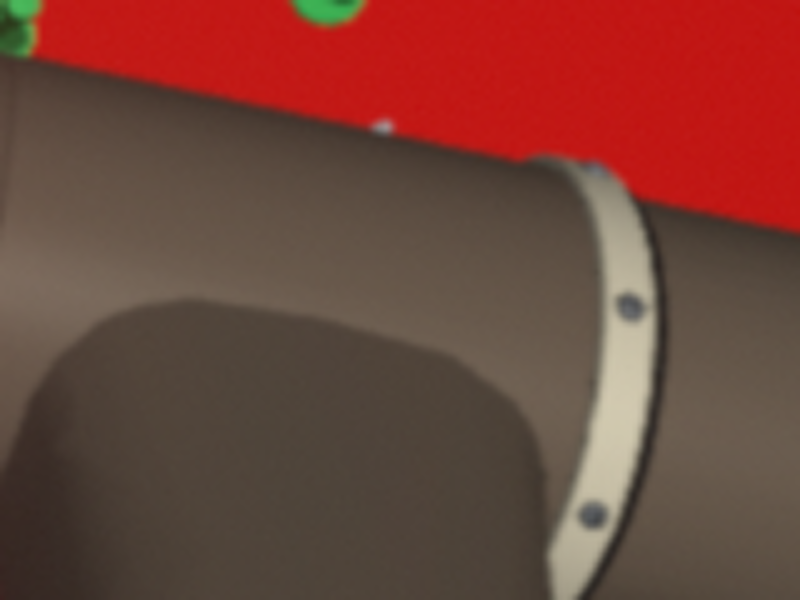

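Run:
```python
from h import *
s=dict(np.load("side0.npz"))
for z in(.055,.06):print(ray(s,270+465/5,60+270/5,z))
# oblong tray corners in side crop sob (280,100)x6
P=np.array([ray(s,280+u/6,100+v/6,.012)[:2] for u,v in[(150,160),(540,85),(632,208),(225,292)]]);print(P,P.mean(0))
P=np.array([ray(s,260+u/4,260+v/4,.012)[:2] for u,v in[(144,141),(568,128)]]);print(P,P.mean(0))
```

```text
[ 0.43687399 -0.28295017  0.055     ]
[ 0.43738288 -0.27494784  0.06      ]
[[ 0.58085904 -0.28500654]
 [ 0.41409733 -0.35184704]
 [ 0.37925804 -0.25990955]
 [ 0.54343435 -0.19388728]] [ 0.47941219 -0.2726626 ]
[[0.55476488 0.21324834]
 [0.37801779 0.19612748]] [0.46639133 0.20468791]
```

```bash
python3 -m crank '[{"linear":[0,-0.1,-0.3],"rot":[0,0,0],"hand":0},{"linear":[0,0,-0.25],"rot":[0,0,0],"hand":0},{"linear":[0,0,-0.08],"rot":[0,0,0],"hand":0},{"linear":[0,0,0],"rot":[0,0,0],"hand":0},{"linear":[0,0,0],"rot":[0,0,0],"hand":0}]'; python3 -c "from h import *;st(.437,-.295,.012)"
```

```text
clock: 10.35
tool_pos: [0.4388, -0.2955, 0.0213]
orientation: [2.8, 89.7, 2.9]
force: [0.7, 0.4, -1.8]
opening: 0.0133
t 10.35 pos [ 0.4388 -0.2955  0.0213] down [ 5.6e-03  3.0e-04 -1.0e+00] jaw deg 90.09 open 0.0133 F [ 0.7  0.4 -1.8] j [-13.  17. -30.  -0. -43. -77.]
tilt fix units [-0.003  0.064  0.   ]
delta units [-0.03  0.01 -0.15]
```

```bash
python3 -m crank '[{"linear":[-0.03,0,-0.09],"rot":[0,0.06,0],"hand":0},{"linear":[0,0,-0.03],"rot":[0,0,0],"hand":0},{"linear":[0,0,0],"rot":[0,0,0],"hand":0}]'; python3 -c "from h import *;st(.437,-.295,.012)"
```

```text
clock: 10.72
tool_pos: [0.4374, -0.2956, 0.0143]
orientation: [-4.3, 89.9, -4.2]
force: [0.3, -0.7, -1.1]
opening: 0.0133
t 10.72 pos [ 0.4374 -0.2956  0.0143] down [ 1.3e-03 -1.0e-04 -1.0e+00] jaw deg 90.1 open 0.0133 F [ 0.3 -0.7 -1.1] j [-13.  17. -30.  -0. -42. -77.]
tilt fix units [0.001 0.014 0.   ]
delta units [-0.01  0.01 -0.04]
```

```bash
python3 -m crank '[{"linear":[0,0,-0.03],"rot":[0,0,0],"hand":0},{"linear":[0,0,0],"rot":[0,0,0],"hand":0}]'; python3 -c "from h import *;st(.437,-.295,.012)"
```

```text
clock: 10.98
tool_pos: [0.4374, -0.2956, 0.0124]
orientation: [-5.6, 89.9, -5.5]
force: [-0.8, -0.3, -0.6]
opening: 0.0131
t 10.97 pos [ 0.4374 -0.2956  0.0124] down [ 1.3e-03 -1.0e-04 -1.0e+00] jaw deg 90.1 open 0.0131 F [-0.8 -0.3 -0.6] j [-13.  18. -31.  -0. -42. -77.]
tilt fix units [0.001 0.015 0.   ]
delta units [-0.01  0.01 -0.01]
```

```bash
python3 -m crank '[{"linear":[0,0,-0.04],"rot":[0,0,0],"hand":0},{"linear":[0,0,0],"rot":[0,0,0],"hand":0}]'; python3 -c "from h import *;st(.437,-.295,.012)"
```

```text
clock: 11.22
tool_pos: [0.4379, -0.296, 0.0105]
orientation: [-20.9, 89.9, -20.8]
force: [-1.4, 0.3, 0.6]
opening: 0.0134
t 11.22 pos [ 0.4379 -0.296   0.0105] down [ 2.2e-03 -8.0e-04 -1.0e+00] jaw deg 90.13 open 0.0134 F [-1.4  0.3  0.6] j [-13.  18. -31.   0. -41. -77.]
tilt fix units [0.01  0.026 0.   ]
delta units [-0.02  0.02  0.02]
```

```bash
python3 -m crank '[{"linear":[0,0,-0.03],"rot":[0,0,0],"hand":0},{"linear":[0,0,0],"rot":[0,0,0],"hand":0}]'
python3 - <<'E'
from h import *;st(.437,-.295,.012)
from plant import eyes
c=eyes.snapshot("side");crop(c,(290,80,410,170),6,"pics/g7.png")
E
```

```text
clock: 11.48
tool_pos: [0.4381, -0.2964, 0.0107]
orientation: [-32.4, 89.8, -32.2]
force: [-0.2, -0.2, -1.1]
opening: 0.0132
t 11.47 pos [ 0.4381 -0.2964  0.0107] down [ 0.0028 -0.0018 -1.    ] jaw deg 90.17 open 0.0132 F [-0.2 -0.2 -1.1] j [-13.  18. -31.   0. -41. -77.]
tilt fix units [0.02  0.032 0.   ]
delta units [-0.02  0.02  0.02]
```

View pics/g7.png

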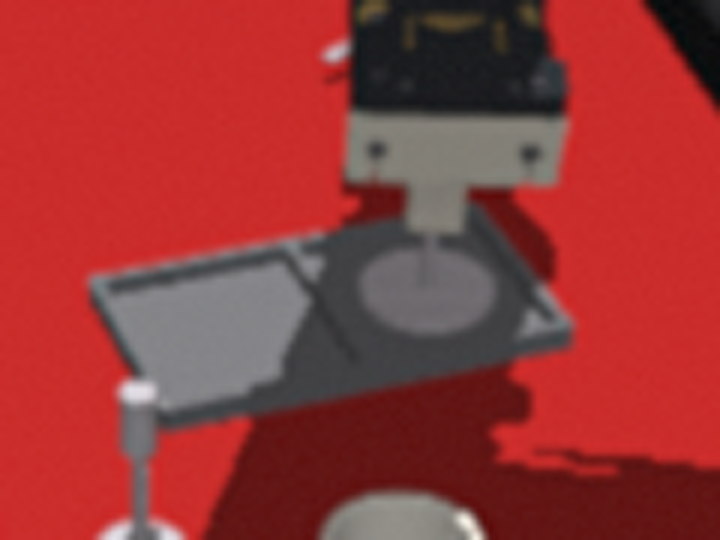

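```bash
python3 -m crank '[{"linear":[0,0,0],"rot":[0,0,0],"hand":0.1},{"linear":[0,0,0],"rot":[0,0,0],"hand":0.2},{"linear":[0,0,0],"rot":[0,0,0],"hand":0.4},{"linear":[0,0,0],"rot":[0,0,0],"hand":0.5},{"linear":[0,0,0.2],"rot":[0,0,0],"hand":0.5},{"linear":[0,0,0.5],"rot":[0,0,0],"hand":0.5},{"linear":[0,0,0.5],"rot":[0,0,0],"hand":0.6},{"linear":[0,0,0.5],"rot":[0.02,0.03,0],"hand":0.8},{"linear":[0,0,0],"rot":[0,0,0],"hand":0.9}]'
python3 - <<'E'
from h import *;st(.4518,-.0725,.085)
from plant import eyes
c=eyes.snapshot("side");crop(c,(290,80,410,170),6,"pics/g8.png")
E
```

```text
clock: 12.65
tool_pos: [0.438, -0.2966, 0.1182]
orientation: [-47.4, 89.9, -47.2]
force: [-0.8, -0.2, -0.3]
opening: 0.0672
t 12.65 pos [ 0.438  -0.2966  0.1182] down [ 7.e-04 -7.e-04 -1.e+00] jaw deg 90.2 open 0.0672 F [-0.8 -0.2 -0.3] j [-13.  10. -24.   0. -56. -77.]
tilt fix units [0.008 0.008 0.   ]
delta units [ 0.23  3.73 -0.55]
```

View pics/g8.png

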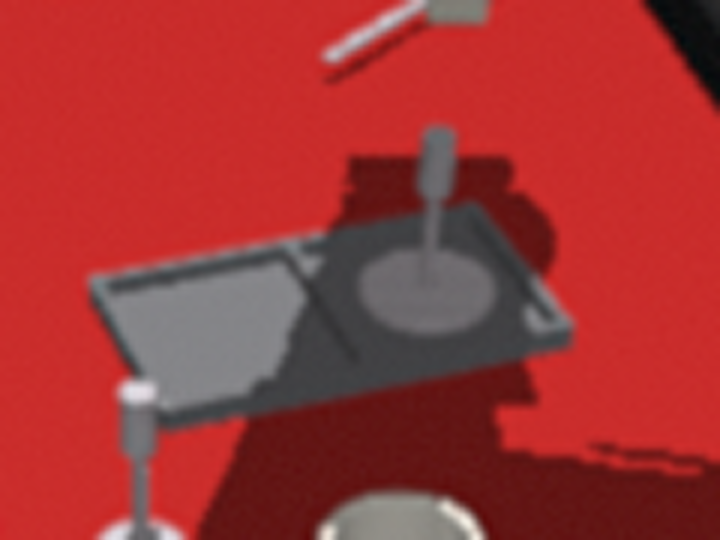

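```bash
python3 -m crank '[{"linear":[0.02,0.3,0],"rot":[0,0,0],"hand":1},{"linear":[0.03,0.5,0],"rot":[0,0,0],"hand":1},{"linear":[0.03,0.5,0],"rot":[0,0,0],"hand":1},{"linear":[0.03,0.5,0],"rot":[0,0,0],"hand":1},{"linear":[0.03,0.5,0],"rot":[0,0,0],"hand":1},{"linear":[0.03,0.5,0],"rot":[0,0,0],"hand":1},{"linear":[0.03,0.5,0],"rot":[0,0,0],"hand":1},{"linear":[0.03,0.3,0],"rot":[0,0,0],"hand":1},{"linear":[0,0,0],"rot":[0,0,0],"hand":1},{"linear":[0,0,0],"rot":[0,0,0],"hand":1}]'
python3 - <<'E'
from h import *;st(.4518,-.071,.05)
E
```

```text
clock: 13.95
tool_pos: [0.4433, -0.0678, 0.1107]
orientation: [176.4, 89.2, 176.6]
force: [-0.4, -0.4, 0.8]
opening: 0.0877
t 13.95 pos [ 0.4433 -0.0678  0.1107] down [-1.360e-02  8.000e-04 -9.999e-01] jaw deg 90.19 open 0.0877 F [-0.4 -0.4  0.8] j [  16.    4.  -33.   -0.  -55. -106.]
tilt fix units [-0.009 -0.156 -0.   ]
delta units [ 0.14 -0.05 -1.01]
```

```bash
python3 -m crank '[{"linear":[0.14,-0.05,-0.2],"rot":[0,-0.15,0],"hand":1},{"linear":[0,0,-0.4],"rot":[0,0,0],"hand":1},{"linear":[0,0,-0.4],"rot":[0,0,0],"hand":1},{"linear":[0,0,0],"rot":[0,0,0],"hand":1},{"linear":[0,0,0],"rot":[0,0,0],"hand":1}]'
python3 - <<'E'
from h import *;st(.4518,-.071,-.016)
from plant import eyes
c=eyes.snapshot("side");crop(c,(300,110,420,200),6,"pics/g9.png");W=world(c)
for v in range(145,200,3): print(v,[(W[v,a]*1000).round().astype(int).tolist() for a in (352,356,360)])
E
```

```text
clock: 14.58
tool_pos: [0.4511, -0.0734, 0.0495]
orientation: [161.9, 90.0, 161.9]
force: [0.5, -0.5, 0.6]
opening: 0.0874
t 14.57 pos [ 0.4511 -0.0734  0.0495] down [-7.e-04  2.e-04 -1.e+00] jaw deg 90.0 open 0.0874 F [ 0.5 -0.5  0.6] j [  16.    9.  -37.   -0.  -45. -106.]
tilt fix units [-0.003 -0.008 -0.   ]
delta units [ 0.01  0.04 -1.09]
145 [[471, 24, 186], [464, 24, 186], [457, 22, 185]]
148 [[470, 23, 178], [463, 23, 178], [457, 23, 179]]
151 [[470, 16, 167], [463, 15, 166], [456, 17, 168]]
154 [[469, 16, 160], [462, 15, 160], [455, 16, 161]]
157 [[469, 15, 152], [462, 17, 155], [455, 16, 154]]
160 [[461, -168, 1], [460, -9, 127], [453, -10, 127]]
163 [[463, -97, 49], [460, -8, 121], [452, -9, 121]]
166 [[463, -98, 41], [459, -12, 111], [452, -11, 112]]
169 [[463, -98, 32], [459, -13, 103], [451, -13, 103]]
172 [[462, -95, 26], [458, -12, 96], [451, -14, 95]]
175 [[462, -98, 15], [453, -96, 17], [450, -13, 88]]
178 [[463, -49, 49], [455, -49, 49], [447, -49, 50]]
181 [[463, -49, 41], [455, -46, 43], [447, -47, 43]]
184 [[463, -47, 34], [454, -46, 35], [446, -48, 34]]
187 [[462, -48, 25], [454, -45, 27], [446, -48, 25]]
190 [[462, -49, 15], [453, -47, 17], [445, -50, 16]]
193 [[461, -47, 8], [453, -47, 9], [445, -46, 11]]
196 [[461, -47, -1], [452, -48, -1], [444, -48, -1]]
199 [[461, -39, -2], [452, -39, -1], [444, -38, 1]]
```

View pics/g9.png

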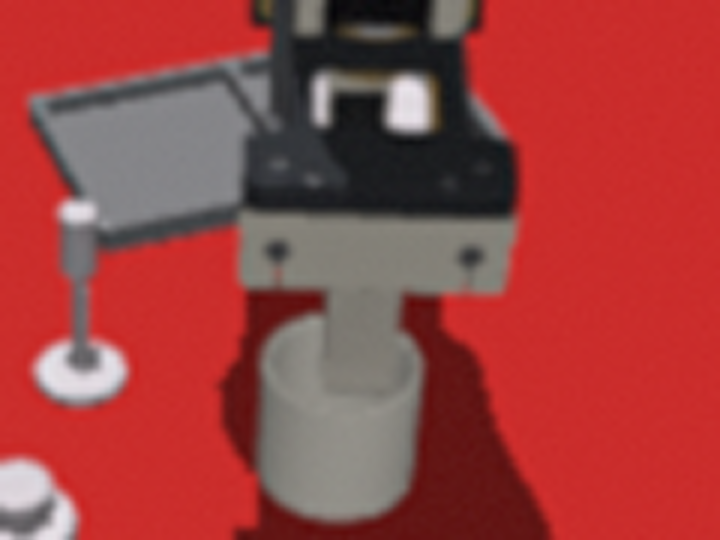

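```bash
python3 -m crank '[{"linear":[0.03,0.05,-0.3],"rot":[0,0,0],"hand":1},{"linear":[0,0,-0.4],"rot":[0,0,0],"hand":1},{"linear":[0,0,-0.3],"rot":[0,0,0],"hand":1},{"linear":[0,0,0],"rot":[0,0,0],"hand":1},{"linear":[0,0,0],"rot":[0,0,0],"hand":1}]'
python3 - <<'E'
from h import *;st(.4525,-.070,-.0145)
E
```

```text
clock: 15.25
tool_pos: [0.4573, -0.0698, -0.0066]
orientation: [13.8, 89.5, 13.8]
force: [0.8, -0.7, 1.3]
opening: 0.0878
t 15.25 pos [ 0.4573 -0.0698 -0.0066] down [ 0.0089  0.0022 -1.    ] jaw deg 90.01 open 0.0878 F [ 0.8 -0.7  1.3] j [  16.   14.  -40.    0.  -35. -106.]
tilt fix units [-0.025  0.101  0.   ]
delta units [-0.08 -0.   -0.13]
```

```bash
python3 -m crank '[{"linear":[-0.08,0,-0.12],"rot":[-0.02,0.1,0],"hand":1},{"linear":[0,0,0],"rot":[0,0,0],"hand":0.8},{"linear":[0,0,0],"rot":[0,0,0],"hand":0.7},{"linear":[0,0,0],"rot":[0,0,0],"hand":0.6},{"linear":[0,0,0],"rot":[0,0,0],"hand":0.5},{"linear":[0,0,0],"rot":[0,0,0],"hand":0.3},{"linear":[0,0,0],"rot":[0,0,0],"hand":0.3}]'
python3 - <<'E'
from h import *;st(.4525,-.070,-.0145)
E
```

```text
clock: 16.12
tool_pos: [0.4535, -0.0695, -0.0123]
orientation: [21.7, 89.8, 21.7]
force: [-0.5, -1.8, -0.2]
opening: 0.0545
t 16.12 pos [ 0.4535 -0.0695 -0.0123] down [ 0.0028  0.0011 -1.    ] jaw deg 90.02 open 0.0545 F [-0.5 -1.8 -0.2] j [  16.   14.  -41.   -0.  -35. -106.]
tilt fix units [-0.013  0.032  0.   ]
delta units [-0.02 -0.01 -0.04]
```

```bash
python3 -m crank '[{"linear":[0,0,0.2],"rot":[0,0,0],"hand":0.3},{"linear":[0,0,0.4],"rot":[0,0,0],"hand":0.3},{"linear":[0,0,0.4],"rot":[0,0,0],"hand":0.3},{"linear":[0,0,0.4],"rot":[0,0,0],"hand":0.3},{"linear":[0,0,0.4],"rot":[0,0,0],"hand":0.3},{"linear":[0,0,0.2],"rot":[0,0,0],"hand":0.3},{"linear":[0,0,0],"rot":[0,0,0],"hand":0.3}]'
python3 - <<'E'
from h import *;st(.520,-.256,.12)
from plant import eyes
c=eyes.snapshot("side");crop(c,(280,80,440,200),5,"pics/g10.png")
E
```

```text
clock: 17.0
tool_pos: [0.4527, -0.0697, 0.115]
orientation: [19.8, 89.8, 19.8]
force: [-0.7, 0.0, -0.4]
opening: 0.0546
t 17.0 pos [ 0.4527 -0.0697  0.115 ] down [ 0.004   0.0014 -1.    ] jaw deg 90.02 open 0.0546 F [-0.7  0.  -0.4] j [  16.    4.  -32.   -0.  -54. -106.]
tilt fix units [-0.016  0.046  0.   ]
delta units [ 1.12 -3.1   0.08]
```

View pics/g10.png

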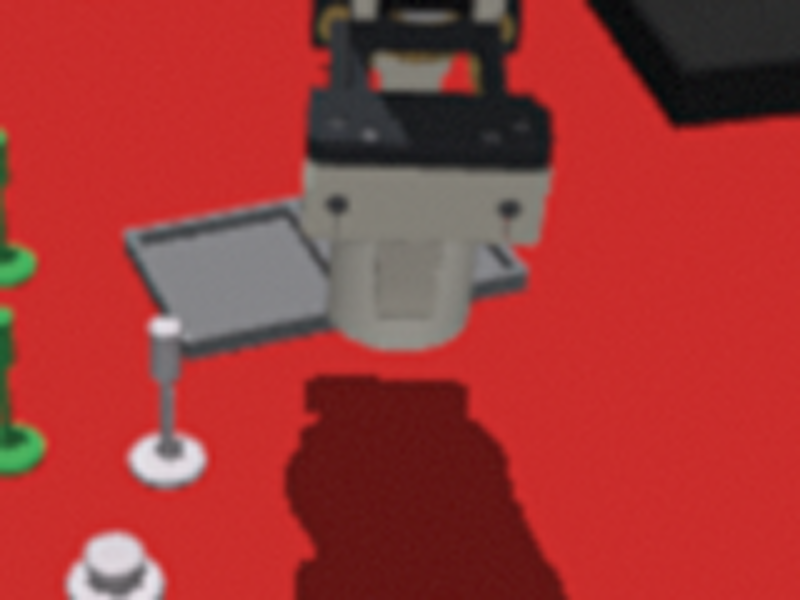

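Cup held upright (centre ≈ (400,290) in the crop). On to the oblong tray's other compartment.

```bash
python3 -m crank '[{"linear":[0.1,-0.25,0.03],"rot":[0,0.04,0],"hand":0.3},{"linear":[0.19,-0.48,0.03],"rot":[0,0,0],"hand":0.3},{"linear":[0.19,-0.48,0.03],"rot":[0,0,0],"hand":0.3},{"linear":[0.19,-0.48,0.03],"rot":[0,0,0],"hand":0.3},{"linear":[0.19,-0.48,0.03],"rot":[0,0,0],"hand":0.3},{"linear":[0.19,-0.48,0],"rot":[0,0,0],"hand":0.3},{"linear":[0.09,-0.3,0],"rot":[0,0,0],"hand":0.3},{"linear":[0,0,0],"rot":[0,0,0],"hand":0.3},{"linear":[0,0,0],"rot":[0,0,0],"hand":0.3}]'
python3 - <<'E'
from h import *;st(.520,-.256,.05)
E
```

```text
clock: 18.18
tool_pos: [0.516, -0.251, 0.1126]
orientation: [167.4, 88.9, 167.4]
force: [-0.4, 0.5, -0.6]
opening: 0.0544
t 18.18 pos [ 0.516  -0.251   0.1126] down [-0.0182  0.0041 -0.9998] jaw deg 90.01 open 0.0544 F [-0.4  0.5 -0.6] j [ -6.  15. -17.  -0. -58. -83.]
tilt fix units [-0.047 -0.209 -0.   ]
delta units [ 0.07 -0.08 -1.04]
```

```bash
python3 -m crank '[{"linear":[0.07,-0.08,-0.3],"rot":[-0.04,-0.2,0],"hand":0.3},{"linear":[0,0,-0.5],"rot":[0,0,0],"hand":0.3},{"linear":[0,0,-0.3],"rot":[0,0,0],"hand":0.3},{"linear":[0,0,0],"rot":[0,0,0],"hand":0.3},{"linear":[0,0,0],"rot":[0,0,0],"hand":0.3}]'
python3 - <<'E'
from h import *;st(.520,-.256,-.008)
from plant import eyes
c=eyes.snapshot("side");crop(c,(280,60,440,180),5,"pics/g11.png")
E
```

```text
clock: 18.8
tool_pos: [0.5202, -0.2522, 0.0468]
orientation: [12.9, 89.9, 13.1]
force: [0.2, 0.0, -1.0]
opening: 0.0544
t 18.8 pos [ 0.5202 -0.2522  0.0468] down [ 2.1e-03  5.0e-04 -1.0e+00] jaw deg 90.26 open 0.0544 F [ 0.2  0.  -1. ] j [ -7.  19. -22.  -0. -49. -83.]
tilt fix units [-0.006  0.024  0.   ]
delta units [-0.   -0.06 -0.91]
```

View pics/g11.png

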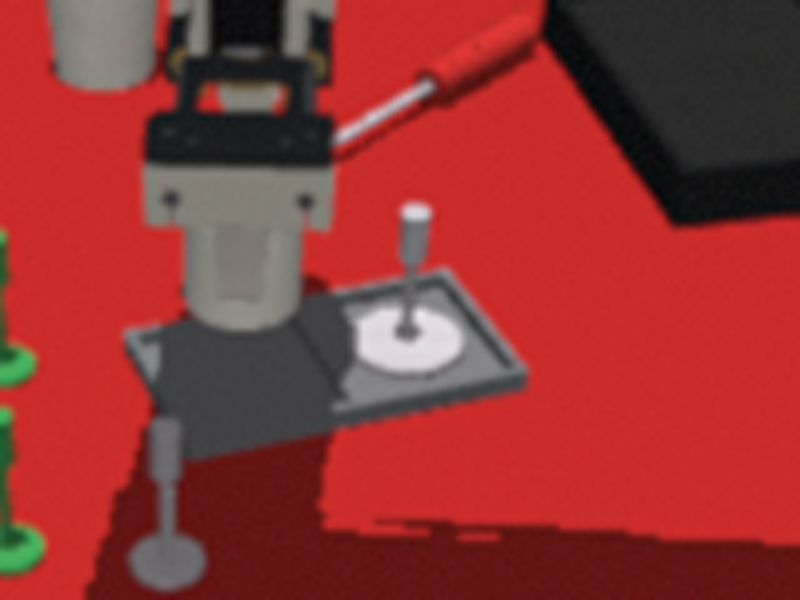

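```bash
python3 -m crank '[{"linear":[0,-0.05,-0.3],"rot":[0,0,0],"hand":0.3},{"linear":[0,0,-0.3],"rot":[0,0,0],"hand":0.3},{"linear":[0,0,-0.15],"rot":[0,0,0],"hand":0.3},{"linear":[0,0,0],"rot":[0,0,0],"hand":0.3},{"linear":[0,0,0],"rot":[0,0,0],"hand":0.3}]'
python3 - <<'E'
from h import *;st(.520,-.256,-.008)
from plant import eyes
c=eyes.snapshot("side");crop(c,(280,60,440,180),5,"pics/g12.png")
E
```

```text
clock: 19.48
tool_pos: [0.5237, -0.2554, 0.0058]
orientation: [-6.2, 89.4, -5.8]
force: [0.4, 0.4, -1.8]
opening: 0.054
t 19.48 pos [ 0.5237 -0.2554  0.0058] down [ 0.0102 -0.001  -0.9999] jaw deg 90.33 open 0.054 F [ 0.4  0.4 -1.8] j [ -7.  22. -24.  -0. -43. -83.]
tilt fix units [0.012 0.117 0.   ]
delta units [-0.06 -0.01 -0.23]
```

View pics/g12.png

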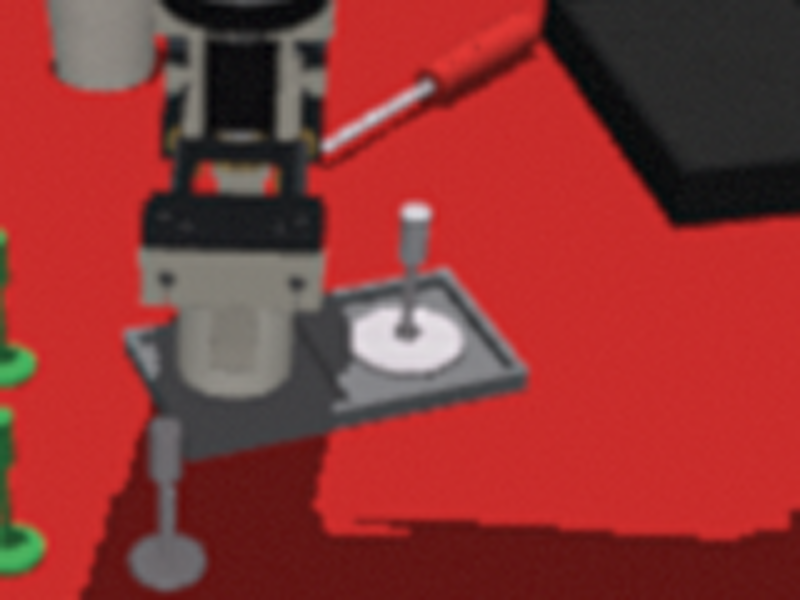

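```bash
python3 -m crank '[{"linear":[-0.06,0,-0.08],"rot":[0.01,0.11,0],"hand":0.3},{"linear":[0,0,-0.08],"rot":[0,0,0],"hand":0.3},{"linear":[0,0,0],"rot":[0,0,0],"hand":0.3}]'
python3 - <<'E'
from h import *;st(.520,-.256,-.008)
E
```

```text
clock: 19.9
tool_pos: [0.5203, -0.2554, -0.0036]
orientation: [-12.1, 89.9, -11.8]
force: [-0.1, -0.4, -0.6]
opening: 0.0539
t 19.9 pos [ 0.5203 -0.2554 -0.0036] down [ 1.4e-03 -3.0e-04 -1.0e+00] jaw deg 90.33 open 0.0539 F [-0.1 -0.4 -0.6] j [ -7.  23. -25.   0. -42. -83.]
tilt fix units [0.003 0.016 0.   ]
delta units [-0.01 -0.01 -0.07]
```

```bash
python3 -m crank '[{"linear":[0,0,-0.04],"rot":[0,0,0],"hand":0.3},{"linear":[0,0,0],"rot":[0,0,0],"hand":0.3}]'
python3 - <<'E'
from h import *;st(.520,-.256,-.008)
E
```

```text
clock: 20.15
tool_pos: [0.5203, -0.2554, -0.0062]
orientation: [-13.3, 89.9, -13.0]
force: [0.5, -0.2, -0.5]
opening: 0.0541
t 20.15 pos [ 0.5203 -0.2554 -0.0062] down [ 1.2e-03 -3.0e-04 -1.0e+00] jaw deg 90.33 open 0.0541 F [ 0.5 -0.2 -0.5] j [ -7.  23. -25.   0. -42. -83.]
tilt fix units [0.003 0.014 0.   ]
delta units [-0.01 -0.01 -0.03]
```

```bash
python3 -m crank '[{"linear":[0,0,-0.04],"rot":[0,0,0],"hand":0.3},{"linear":[0,0,0],"rot":[0,0,0],"hand":0.3}]'
python3 - <<'E'
from h import *;st(.520,-.256,-.008)
E
```

```text
clock: 20.4
tool_pos: [0.5207, -0.2556, -0.0083]
orientation: [-17.8, 89.9, -17.4]
force: [-0.1, 0.1, 1.3]
opening: 0.0543
t 20.4 pos [ 0.5207 -0.2556 -0.0083] down [ 2.e-03 -6.e-04 -1.e+00] jaw deg 90.35 open 0.0543 F [-0.1  0.1  1.3] j [ -7.  23. -25.   0. -42. -83.]
tilt fix units [0.007 0.022 0.   ]
delta units [-0.01 -0.01  0.  ]
```

Force rose and the height fits the floor: down. Release and rise.

```bash
python3 -m crank '[{"linear":[0,0,-0.01],"rot":[0,0,0],"hand":0.65},{"linear":[0,0,0],"rot":[0,0,0],"hand":0.75},{"linear":[0,0,0],"rot":[0,0,0],"hand":0.9},{"linear":[0,0,0],"rot":[0,0,0],"hand":0.9},{"linear":[0,0,0.3],"rot":[0,0,0],"hand":0.9},{"linear":[0,0,0.5],"rot":[0,0,0],"hand":0.9},{"linear":[0,0,0.5],"rot":[0,0,0],"hand":0.9},{"linear":[0,0,0.5],"rot":[0,0,0],"hand":0.9},{"linear":[0,0,0.2],"rot":[0,0,0],"hand":0.9},{"linear":[0,0,0],"rot":[0,0,0],"hand":0.9}]'
python3 - <<'E'
from h import *;st(.4345,.081,.12)
from plant import eyes
c=eyes.snapshot("side");crop(c,(280,60,440,180),5,"pics/g13.png")
E
```

```text
clock: 21.65
tool_pos: [0.5194, -0.2553, 0.1133]
orientation: [-168.6, 90.0, -168.3]
force: [0.2, -0.2, -0.0]
opening: 0.079
t 21.65 pos [ 0.5194 -0.2553  0.1133] down [-1.e-04 -0.e+00 -1.e+00] jaw deg 90.33 open 0.079 F [ 0.2 -0.2 -0. ] j [ -7.  15. -18.   0. -57. -83.]
tilt fix units [ 0.    -0.001  0.   ]
delta units [-1.42  5.6   0.11]
```

View pics/g13.png

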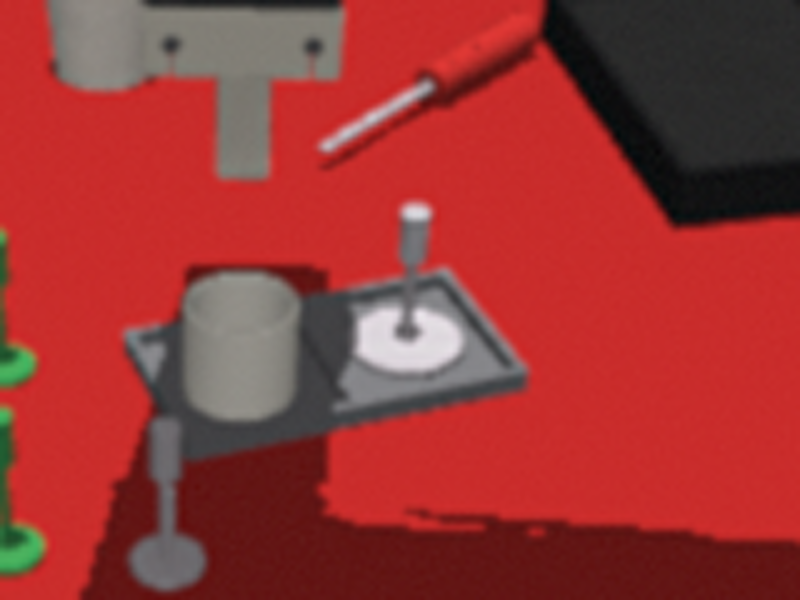

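```bash
python3 -m crank '[{"linear":[-0.06,0.3,0.05],"rot":[0,0,0],"hand":0.8},{"linear":[-0.12,0.52,0.04],"rot":[0,0,0],"hand":0.8},{"linear":[-0.12,0.52,0.04],"rot":[0,0,0],"hand":0.8},{"linear":[-0.12,0.52,0.04],"rot":[0,0,0],"hand":0.8},{"linear":[-0.12,0.52,0.04],"rot":[0,0,0],"hand":0.8},{"linear":[-0.12,0.52,0.04],"rot":[0,0,0],"hand":0.8},{"linear":[-0.12,0.52,0.04],"rot":[0,0,0],"hand":0.8},{"linear":[-0.12,0.52,0.04],"rot":[0,0,0],"hand":0.8},{"linear":[-0.12,0.52,0.04],"rot":[0,0,0],"hand":0.8},{"linear":[-0.12,0.52,0],"rot":[0,0,0],"hand":0.8},{"linear":[-0.12,0.5,0],"rot":[0,0,0],"hand":0.8},{"linear":[0,0,0],"rot":[0,0,0],"hand":0.8},{"linear":[0,0,0],"rot":[0,0,0],"hand":0.8}]'
python3 - <<'E'
from h import *;st(.435,.080,.09)
E
```

```text
clock: 23.32
tool_pos: [0.4274, 0.088, 0.1224]
orientation: [-174.4, 88.7, -174.0]
force: [1.1, -0.4, -0.9]
opening: 0.0702
t 23.32 pos [0.4274 0.088  0.1224] down [-0.0227 -0.0024 -0.9997] jaw deg 90.37 open 0.0702 F [ 1.1 -0.4 -0.9] j [  37.    2.  -32.   -1.  -57. -126.]
tilt fix units [ 0.027 -0.26   0.   ]
delta units [ 0.13 -0.13 -0.54]
```

```bash
python3 -m crank '[{"linear":[0.13,-0.13,-0.1],"rot":[0.03,-0.26,0],"hand":0.8},{"linear":[0,0,-0.35],"rot":[0,0,0],"hand":0.8},{"linear":[0,0,0],"rot":[0,0,0],"hand":0.8},{"linear":[0,0,0],"rot":[0,0,0],"hand":0.8}]'
python3 - <<'E'
from h import *;st(.435,.080,.006)
from plant import eyes
c=eyes.snapshot("side");crop(c,(310,150,430,250),6,"pics/g14.png");W=world(c)
for v in range(195,250,3): print(v,[(W[v,a]*1000).round().astype(int).tolist() for a in (363,367,371)])
E
```

```text
clock: 23.82
tool_pos: [0.4349, 0.0778, 0.0945]
orientation: [-128.5, 89.9, -128.2]
force: [0.1, 0.3, 0.2]
opening: 0.0703
t 23.82 pos [0.4349 0.0778 0.0945] down [-7.e-04 -9.e-04 -1.e+00] jaw deg 90.22 open 0.0703 F [0.1 0.3 0.2] j [  36.    4.  -35.    0.  -51. -126.]
tilt fix units [ 0.011 -0.009  0.   ]
delta units [ 0.    0.04 -1.47]
195 [[456, 167, 203], [451, 168, 205], [445, 166, 203]]
198 [[456, 168, 198], [450, 167, 198], [444, 167, 199]]
201 [[438, -30, 2], [446, 132, 158], [440, 131, 158]]
204 [[446, 63, 84], [445, 130, 150], [439, 132, 152]]
207 [[445, 63, 77], [445, 129, 142], [438, 129, 143]]
210 [[444, 62, 68], [444, 131, 137], [438, 129, 136]]
213 [[444, 62, 60], [436, 58, 57], [429, 63, 62]]
216 [[446, 94, 85], [436, 59, 50], [429, 62, 53]]
219 [[446, 95, 79], [439, 98, 82], [432, 97, 82]]
222 [[445, 95, 72], [439, 97, 74], [432, 97, 75]]
225 [[445, 94, 62], [438, 98, 67], [431, 99, 69]]
228 [[444, 94, 54], [438, 99, 60], [430, 96, 58]]
231 [[444, 96, 48], [437, 99, 52], [430, 97, 50]]
234 [[443, 97, 42], [436, 97, 42], [429, 96, 41]]
237 [[443, 97, 34], [436, 99, 37], [428, 97, 35]]
240 [[442, 96, 24], [435, 98, 27], [428, 97, 26]]
243 [[442, 97, 17], [434, 98, 19], [427, 95, 15]]
246 [[441, 98, 9], [434, 98, 10], [426, 95, 7]]
249 [[440, 97, -1], [433, 99, 2], [425, 95, -2]]
```

View pics/g14.png

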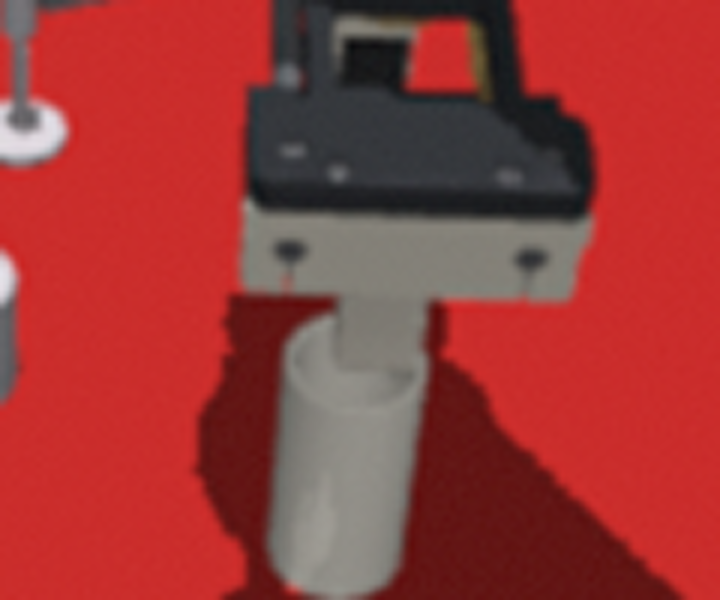

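```bash
python3 -m crank '[{"linear":[0.02,0.07,-0.3],"rot":[0,0,0],"hand":0.8},{"linear":[0,0,-0.4],"rot":[0,0,0],"hand":0.8},{"linear":[0,0,-0.4],"rot":[0,0,0],"hand":0.8},{"linear":[0,0,-0.3],"rot":[0,0,0],"hand":0.8},{"linear":[0,0,0],"rot":[0,0,0],"hand":0.8},{"linear":[0,0,0],"rot":[0,0,0],"hand":0.8}]'
python3 - <<'E'
from h import *;st(.4355,.082,.003)
E
```

```text
clock: 24.62
tool_pos: [0.4397, 0.0837, 0.0128]
orientation: [26.4, 89.6, 26.6]
force: [-0.1, 0.8, 0.5]
opening: 0.07
t 24.62 pos [0.4397 0.0837 0.0128] down [ 0.0061  0.0031 -1.    ] jaw deg 90.23 open 0.07 F [-0.1  0.8  0.5] j [  36.   11.  -41.    0.  -38. -126.]
tilt fix units [-0.035  0.07   0.   ]
delta units [-0.07 -0.03 -0.16]
```

```bash
python3 -m crank '[{"linear":[-0.07,-0.02,-0.12],"rot":[-0.03,0.07,0],"hand":0.8},{"linear":[0,0,0],"rot":[0,0,0],"hand":0.65},{"linear":[0,0,0],"rot":[0,0,0],"hand":0.55},{"linear":[0,0,0],"rot":[0,0,0],"hand":0.45},{"linear":[0,0,0],"rot":[0,0,0],"hand":0.3},{"linear":[0,0,0],"rot":[0,0,0],"hand":0.2},{"linear":[0,0,0],"rot":[0,0,0],"hand":0.2}]'
python3 - <<'E'
from h import *;st(.4355,.082,.003)
E
```

```text
clock: 25.5
tool_pos: [0.4363, 0.083, 0.0071]
orientation: [40.4, 89.8, 40.6]
force: [-0.2, -1.5, 0.5]
opening: 0.0411
t 25.5 pos [0.4363 0.083  0.0071] down [ 0.0024  0.002  -1.    ] jaw deg 90.23 open 0.0411 F [-0.2 -1.5  0.5] j [  36.   11.  -41.   -0.  -37. -126.]
tilt fix units [-0.023  0.027  0.   ]
delta units [-0.01 -0.02 -0.07]
```

```bash
python3 -m crank '[{"linear":[0,0,0.2],"rot":[0,0,0],"hand":0.2},{"linear":[0,0,0.4],"rot":[0,0,0],"hand":0.2},{"linear":[0,0.1,0.4],"rot":[-0.02,0.03,0],"hand":0.2},{"linear":[0.14,0.4,0.1],"rot":[0,0,0],"hand":0.2},{"linear":[0.14,0.45,0.03],"rot":[0,0,0],"hand":0.2},{"linear":[0.14,0.45,0.03],"rot":[0,0,0],"hand":0.2},{"linear":[0.14,0.45,0.03],"rot":[0,0,0],"hand":0.2},{"linear":[0.14,0.45,0.03],"rot":[0,0,0],"hand":0.2},{"linear":[0.14,0.45,0],"rot":[0,0,0],"hand":0.2},{"linear":[0.14,0.45,0],"rot":[0,0,0],"hand":0.2},{"linear":[0.1,0.3,0],"rot":[0,0,0],"hand":0.2},{"linear":[0,0,0],"rot":[0,0,0],"hand":0.2},{"linear":[0,0,0],"rot":[0,0,0],"hand":0.2}]'
python3 - <<'E'
from h import *;st(.502,.299,.05)
from plant import eyes
c=eyes.snapshot("side");crop(c,(250,210,450,400),4,"pics/g15.png");W=world(c)
E
```

```text
clock: 27.12
tool_pos: [0.5015, 0.3101, 0.0776]
orientation: [-141.4, 89.5, -141.0]
force: [-0.7, 0.3, -2.2]
opening: 0.0411
t 27.12 pos [0.5015 0.3101 0.0776] down [-0.0063 -0.0051 -1.    ] jaw deg 90.44 open 0.0411 F [-0.7  0.3 -2.2] j [  51.   18.  -18.   -0.  -54. -140.]
tilt fix units [ 0.058 -0.072  0.   ]
delta units [ 0.01 -0.18 -0.46]
```

View pics/g15.png

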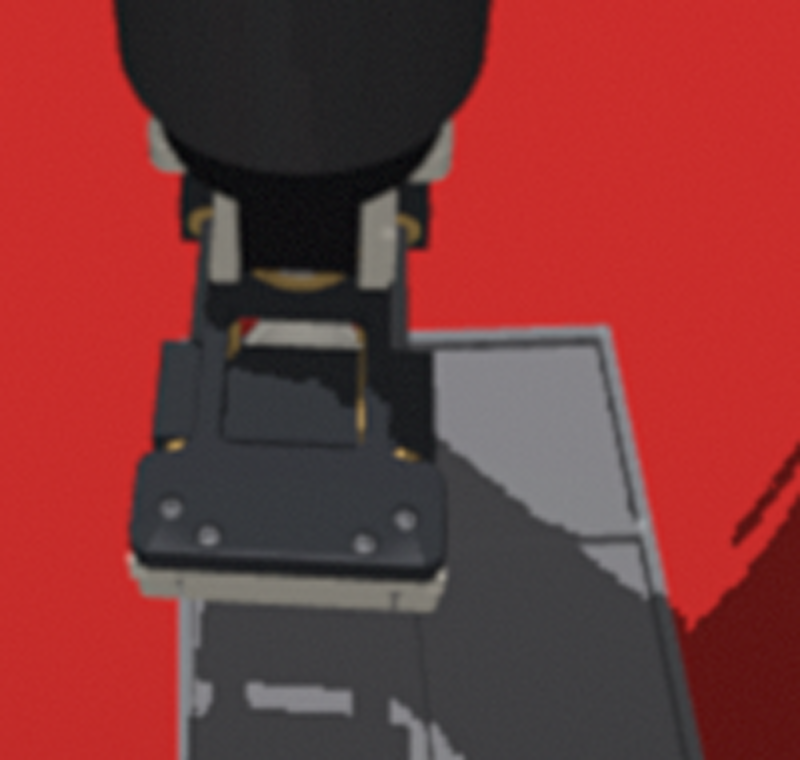

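```bash
python3 -m crank '[{"linear":[0.01,-0.1,-0.3],"rot":[0.05,-0.07,0],"hand":0.2},{"linear":[0,0,-0.35],"rot":[0,0,0],"hand":0.2},{"linear":[0,0,-0.2],"rot":[0,0,0],"hand":0.2},{"linear":[0,0,0],"rot":[0,0,0],"hand":0.2},{"linear":[0,0,0],"rot":[0,0,0],"hand":0.2}]'
python3 - <<'E'
from h import *;st(.502,.299,.011)
from plant import eyes
c=eyes.snapshot("top");crop(c,(110,150,310,310),4,"pics/g16.png");W=world(c)
E
```

```text
clock: 27.8
tool_pos: [0.5025, 0.3019, 0.0274]
orientation: [34.0, 89.9, 34.3]
force: [-0.6, 0.4, -1.0]
opening: 0.0405
t 27.8 pos [0.5025 0.3019 0.0274] down [ 0.0019  0.0013 -1.    ] jaw deg 90.3 open 0.0405 F [-0.6  0.4 -1. ] j [  50.   21.  -22.    0.  -46. -140.]
tilt fix units [-0.015  0.022  0.   ]
delta units [-0.01 -0.05 -0.27]
```

View pics/g16.png

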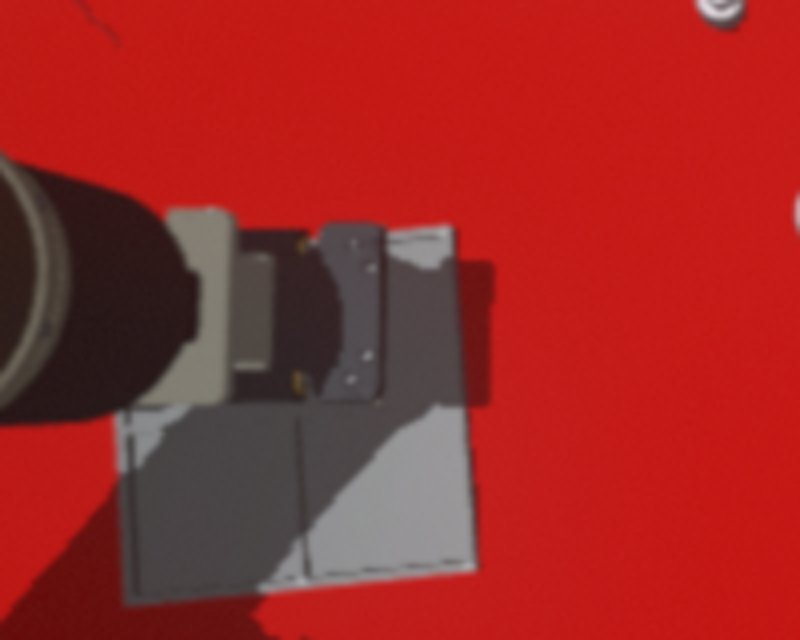

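```bash
python3 -m crank '[{"linear":[0,0,-0.12],"rot":[-0.01,0.02,0],"hand":0.2},{"linear":[0,0,-0.1],"rot":[0,0,0],"hand":0.2},{"linear":[0,0,0],"rot":[0,0,0],"hand":0.2}]'
python3 - <<'E'
from h import *;st(.502,.299,.011)
E
```

```text
clock: 28.22
tool_pos: [0.5029, 0.3025, 0.0143]
orientation: [56.0, 89.9, 56.3]
force: [-0.1, 0.1, -0.8]
opening: 0.0411
t 28.23 pos [0.5029 0.3025 0.0143] down [ 0.0012  0.0018 -1.    ] jaw deg 90.31 open 0.0411 F [-0.1  0.1 -0.8] j [  50.   22.  -23.   -0.  -45. -140.]
tilt fix units [-0.021  0.014  0.   ]
delta units [-0.02 -0.06 -0.06]
```

```bash
python3 -m crank '[{"linear":[0,0,-0.04],"rot":[0,0,0],"hand":0.2},{"linear":[0,0,0],"rot":[0,0,0],"hand":0.2}]'
python3 - <<'E'
from h import *;st(.502,.299,.011)
E
```

```text
clock: 28.48
tool_pos: [0.5029, 0.3026, 0.0117]
orientation: [55.0, 89.9, 55.3]
force: [1.3, 0.9, -1.1]
opening: 0.0412
t 28.48 pos [0.5029 0.3026 0.0117] down [ 0.0012  0.0017 -1.    ] jaw deg 90.31 open 0.0412 F [ 1.3  0.9 -1.1] j [  50.   22.  -23.   -0.  -45. -140.]
tilt fix units [-0.019  0.013  0.   ]
delta units [-0.02 -0.06 -0.01]
```

```bash
python3 -m crank '[{"linear":[0,0,-0.04],"rot":[0,0,0],"hand":0.2},{"linear":[0,0,0],"rot":[0,0,0],"hand":0.2}]'
python3 - <<'E'
from h import *;st(.502,.299,.011)
E
```

```text
clock: 28.72
tool_pos: [0.5035, 0.3025, 0.0112]
orientation: [31.9, 89.8, 32.3]
force: [0.7, -0.4, -1.7]
opening: 0.0406
t 28.73 pos [0.5035 0.3025 0.0112] down [ 0.0025  0.0016 -1.    ] jaw deg 90.37 open 0.0406 F [ 0.7 -0.4 -1.7] j [  50.   22.  -23.    0.  -44. -140.]
tilt fix units [-0.018  0.028  0.   ]
delta units [-0.03 -0.06 -0.  ]
```

```bash
python3 -m crank '[{"linear":[0,0,0],"rot":[0,0,0],"hand":0.5},{"linear":[0,0,0],"rot":[0,0,0],"hand":0.6},{"linear":[0,0,0],"rot":[0,0,0],"hand":0.7},{"linear":[0,0,0],"rot":[0,0,0],"hand":0.7},{"linear":[0,0,0.3],"rot":[0,0,0],"hand":0.7},{"linear":[0,0,0.5],"rot":[0,0,0],"hand":0.7},{"linear":[0,0,0.5],"rot":[0,0,0],"hand":0.7},{"linear":[0,0,0.5],"rot":[0,0,0],"hand":0.7},{"linear":[0,0,0],"rot":[0,0,0],"hand":0.7}]'
python3 - <<'E'
from h import *;st(.6655,-.194,.12)
from plant import eyes
c=eyes.snapshot("side");crop(c,(250,240,450,400),4,"pics/g17.png");W=world(c)
E
```

```text
clock: 29.85
tool_pos: [0.5032, 0.3021, 0.1216]
orientation: [14.3, 89.9, 14.7]
force: [0.3, -0.0, 0.0]
opening: 0.0615
t 29.85 pos [0.5032 0.3021 0.1216] down [ 1.6e-03  4.0e-04 -1.0e+00] jaw deg 90.38 open 0.0615 F [ 0.3 -0.   0. ] j [  50.   15.  -16.    0.  -58. -140.]
tilt fix units [-0.005  0.019  0.   ]
delta units [ 2.7  -8.27 -0.03]
```

View pics/g17.png

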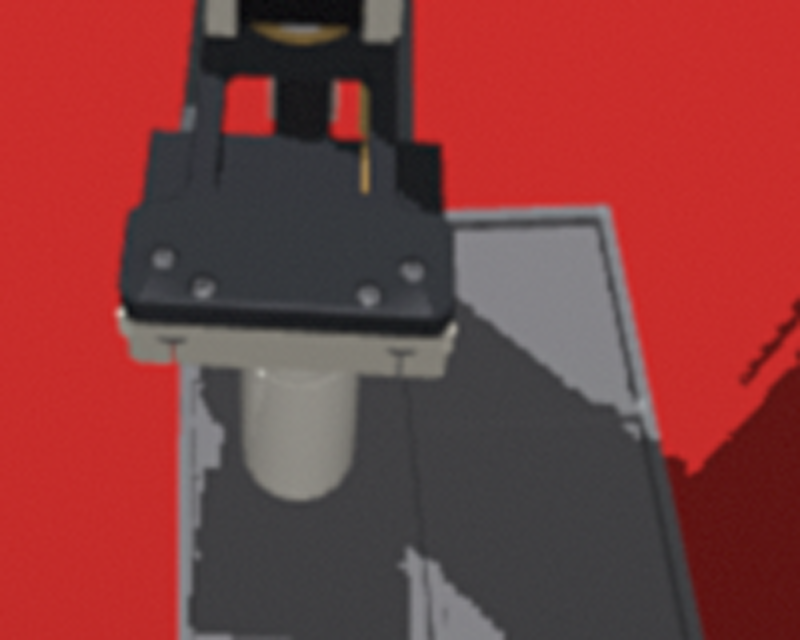

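```bash
python3 -m crank '[{"linear":[0.08,-0.25,0.03],"rot":[0,0,0.5],"hand":0.5},{"linear":[0.15,-0.46,0.03],"rot":[0,0,1],"hand":0.5},{"linear":[0.15,-0.46,0.03],"rot":[0,0,1],"hand":0.5},{"linear":[0.15,-0.46,0.03],"rot":[0,0,1],"hand":0.5},{"linear":[0.15,-0.46,0.03],"rot":[0,0,1],"hand":0.5},{"linear":[0.15,-0.46,0.03],"rot":[0,0,1],"hand":0.5},{"linear":[0.15,-0.46,0.03],"rot":[0,0,1],"hand":0.5},{"linear":[0.15,-0.46,0.03],"rot":[0,0,1],"hand":0.5},{"linear":[0.15,-0.46,0.03],"rot":[0,0,1],"hand":0.5},{"linear":[0.15,-0.46,0.03],"rot":[0,0,1],"hand":0.5}]'
python3 - <<'E'
from h import *;st(.6655,-.192,.14)
E
```

```text
clock: 31.15
tool_pos: [0.5831, 0.0286, 0.126]
orientation: [-178.9, 89.0, -129.4]
force: [0.3, 0.1, -0.5]
opening: 0.0436
t 31.15 pos [0.5831 0.0286 0.126 ] down [-0.0112 -0.0137 -0.9998] jaw deg 139.52 open 0.0436 F [ 0.3  0.1 -0.5] j [ 22.  15. -16.   1. -60. -63.]
tilt fix units [ 0.157 -0.129  0.   ]
delta units [ 1.37 -3.68  0.23]
```

```bash
python3 -m crank '[{"linear":[0.16,-0.44,0.06],"rot":[0.1,-0.1,1],"hand":0.5},{"linear":[0.16,-0.44,0.04],"rot":[0.05,-0.03,1],"hand":0.5},{"linear":[0.16,-0.44,0.04],"rot":[0,0,1],"hand":0.5},{"linear":[0.16,-0.44,0.04],"rot":[0,0,1],"hand":0.5},{"linear":[0.16,-0.44,0.04],"rot":[0,0,1],"hand":0.5},{"linear":[0.16,-0.44,0.04],"rot":[0,0,1],"hand":0.5},{"linear":[0.16,-0.44,0.04],"rot":[0,0,1],"hand":0.5},{"linear":[0.1,-0.3,0],"rot":[0,0,0.6],"hand":0.5},{"linear":[0,0,0],"rot":[0,0,0],"hand":0.5},{"linear":[0,0,0],"rot":[0,0,0],"hand":0.5}]'
python3 - <<'E'
from h import *;st(.6655,-.192,.10)
E
```

```text
clock: 32.4
tool_pos: [0.6512, -0.1827, 0.1295]
orientation: [104.6, 88.9, -166.8]
force: [-1.0, 0.2, 0.2]
opening: 0.0436
t 32.4 pos [ 0.6512 -0.1827  0.1295] down [-0.018  -0.0042 -0.9998] jaw deg 178.57 open 0.0436 F [-1.   0.2  0.2] j [  1.  24.  -3.   0. -65.  -2.]
tilt fix units [ 0.048 -0.206  0.   ]
delta units [ 0.24 -0.15 -0.49]
```

```bash
python3 -m crank '[{"linear":[0.24,-0.15,-0.1],"rot":[0.05,-0.2,0.25],"hand":0.5},{"linear":[0,0,-0.35],"rot":[0,0,0],"hand":0.5},{"linear":[0,0,-0.1],"rot":[0,0,0],"hand":0.5},{"linear":[0,0,0],"rot":[0,0,0],"hand":0.5},{"linear":[0,0,0],"rot":[0,0,0],"hand":0.5}]'
python3 - <<'E'
from h import *;st(.6655,-.192,.0085)
from plant import eyes
c=eyes.snapshot("side");crop(c,(210,70,330,170),6,"pics/g18.png");W=world(c)
for v in range(90,150,3): print(v,[(W[v,a]*1000).round().astype(int).tolist() for a in (250,256,262,265,268,274)])
E
```

```text
clock: 33.02
tool_pos: [0.6655, -0.1886, 0.0961]
orientation: [49.7, 90.0, 139.6]
force: [1.5, 0.0, -0.4]
opening: 0.044
t 33.02 pos [ 0.6655 -0.1886  0.0961] down [-3.e-04  2.e-04 -1.e+00] jaw deg 179.91 open 0.044 F [ 1.5  0.  -0.4] j [  0.  26.  -4.  -0. -60.  -0.]
tilt fix units [-0.003 -0.003 -0.   ]
delta units [ 0.   -0.06 -1.46]
90 [[689, -195, 162], [742, -484, 1], [725, -489, -1], [717, -493, -3], [707, -489, 0], [633, -177, 174]]
93 [[688, -191, 157], [741, -474, -3], [722, -471, -1], [714, -472, -1], [704, -470, 0], [633, -176, 167]]
96 [[688, -188, 152], [737, -454, -1], [720, -455, -1], [711, -452, 1], [703, -457, -2], [634, -175, 160]]
99 [[688, -183, 148], [733, -433, 1], [717, -437, 0], [708, -437, 0], [700, -439, -1], [635, -178, 152]]
102 [[688, -179, 142], [732, -424, -3], [715, -422, -2], [706, -422, -1], [699, -428, -4], [635, -175, 146]]
105 [[688, -177, 136], [729, -404, 0], [712, -403, 0], [703, -405, -1], [695, -406, -1], [635, -174, 140]]
108 [[743, -389, -1], [727, -393, -3], [709, -386, 1], [701, -390, -1], [693, -389, 0], [676, -391, -1]]
111 [[740, -374
[... 658 characters left out ...]
[670, -186, 69], [663, -185, 70], [678, -289, -1], [663, -294, -4]]
132 [[722, -271, 0], [707, -274, -1], [671, -188, 59], [665, -191, 57], [676, -275, -1], [659, -269, 4]]
135 [[719, -259, 0], [704, -260, -1], [688, -258, 1], [666, -190, 50], [662, -206, 39], [658, -259, 2]]
138 [[717, -245, 0], [703, -250, -2], [674, -193, 39], [667, -192, 39], [660, -193, 39], [656, -249, 0]]
141 [[715, -235, -2], [700, -235, -1], [672, -180, 39], [665, -180, 40], [659, -183, 38], [655, -238, -2]]
144 [[713, -222, -1], [697, -221, 0], [673, -181, 30], [666, -183, 29], [659, -180, 31], [653, -225, -1]]
147 [[710, -209, -1], [696, -210, -1], [674, -182, 21], [667, -180, 23], [660, -183, 20], [651, -212, 0]]
```

View pics/g18.png

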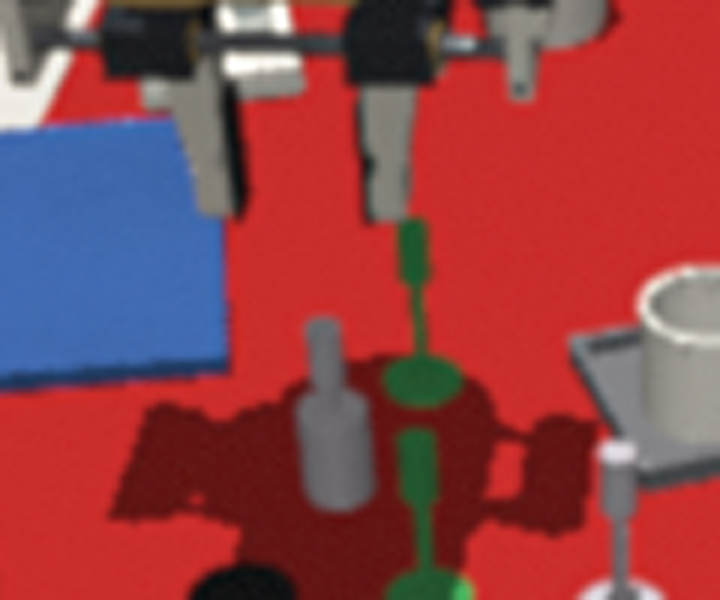

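```bash
python3 -m crank '[{"linear":[-0.03,-0.06,-0.3],"rot":[0,0,0],"hand":0.5},{"linear":[0,0,-0.4],"rot":[0,0,0],"hand":0.5},{"linear":[0,0,-0.3],"rot":[0,0,0],"hand":0.5},{"linear":[0,0,0],"rot":[0,0,0],"hand":0.5},{"linear":[0,0,0],"rot":[0,0,0],"hand":0.5}]'
python3 - <<'E'
from h import *;st(.6635,-.192,.009)
from plant import eyes
c=eyes.snapshot("side");crop(c,(210,70,330,170),6,"pics/g19.png");W=world(c)
E
```

```text
clock: 33.7
tool_pos: [0.6635, -0.1929, 0.0335]
orientation: [-81.8, 89.9, 8.1]
force: [0.8, -0.1, 0.1]
opening: 0.0438
t 33.7 pos [ 0.6635 -0.1929  0.0335] down [ 1.3e-03  2.0e-04 -1.0e+00] jaw deg 179.89 open 0.0438 F [ 0.8 -0.1  0.1] j [ -0.  29.  -8.  -0. -53.  -0.]
tilt fix units [-0.002  0.015  0.   ]
delta units [-0.    0.01 -0.41]
```

View pics/g19.png

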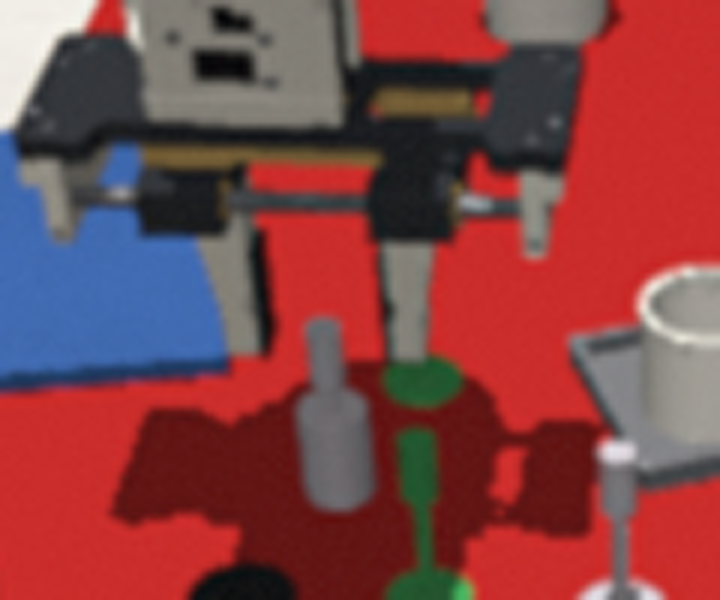

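```bash
python3 -m crank '[{"linear":[0.02,0.01,-0.3],"rot":[0,0,0],"hand":0.5},{"linear":[0,0,-0.12],"rot":[0,0,0],"hand":0.5},{"linear":[0,0,0],"rot":[0,0,0],"hand":0.4},{"linear":[0,0,0],"rot":[0,0,0],"hand":0.3},{"linear":[0,0,0],"rot":[0,0,0],"hand":0.25}]'
python3 - <<'E'
from h import *;st(.6645,-.192,.009)
from plant import eyes
c=eyes.snapshot("side");crop(c,(210,70,330,170),6,"pics/g20.png");W=world(c)
E
```

```text
clock: 34.38
tool_pos: [0.6656, -0.1922, 0.008]
orientation: [-87.3, 89.8, 2.6]
force: [-0.0, 0.2, -0.5]
opening: 0.024
t 34.38 pos [ 0.6656 -0.1922  0.008 ] down [ 3.3e-03  2.0e-04 -1.0e+00] jaw deg 179.9 open 0.024 F [-0.   0.2 -0.5] j [ -0.  31.  -9.  -0. -50.  -0.]
tilt fix units [-0.002  0.038  0.   ]
delta units [-0.02  0.    0.02]
```

View pics/g20.png

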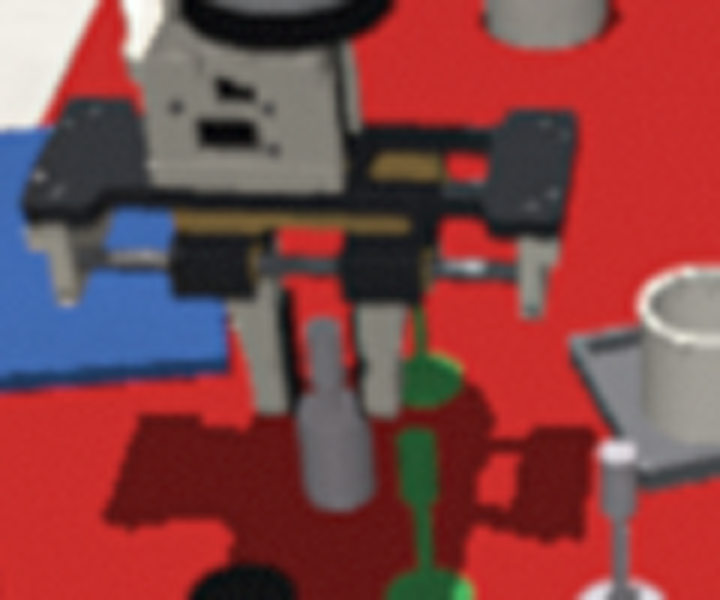

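```bash
python3 -m crank '[{"linear":[0,0,0.02],"rot":[0,0.03,0],"hand":0.2},{"linear":[0,0,0],"rot":[0,0,0],"hand":0.1},{"linear":[0,0,0],"rot":[0,0,0],"hand":0},{"linear":[0,0,0],"rot":[0,0,0],"hand":0},{"linear":[0,0,0],"rot":[0,0,0],"hand":0}]'
python3 - <<'E'
from h import *;st(.6645,-.192,.009)
E
```

```text
clock: 35.05
tool_pos: [0.6661, -0.1922, 0.0099]
orientation: [-85.3, 89.9, 4.6]
force: [0.6, -0.6, -0.9]
opening: 0.0133
t 35.05 pos [ 0.6661 -0.1922  0.0099] down [ 1.7e-03  1.0e-04 -1.0e+00] jaw deg 179.9 open 0.0133 F [ 0.6 -0.6 -0.9] j [ -0.  31.  -9.  -0. -51.  -0.]
tilt fix units [-0.002  0.02   0.   ]
delta units [-0.03  0.   -0.02]
```

```bash
python3 -m crank '[{"linear":[0,0,0.2],"rot":[0,0,0],"hand":0},{"linear":[0,0,0.4],"rot":[0,0,0],"hand":0},{"linear":[0,0,0.4],"rot":[0,0,0],"hand":0},{"linear":[0,0,0.4],"rot":[0,0,0],"hand":0},{"linear":[0,0,0.4],"rot":[0,0,0],"hand":0},{"linear":[0,0,0.2],"rot":[0,0,0],"hand":0},{"linear":[0,0,0],"rot":[0,0,0],"hand":0}]'
python3 - <<'E'
from h import *;st(.416,.232,.14)
from plant import eyes
c=eyes.snapshot("side");crop(c,(210,40,350,170),5,"pics/g21.png");W=world(c)
E
```

```text
clock: 35.92
tool_pos: [0.6645, -0.1921, 0.1363]
orientation: [-52.9, 90.0, 37.0]
force: [0.0, 0.3, -1.0]
opening: 0.0131
t 35.92 pos [ 0.6645 -0.1921  0.1363] down [ 6.e-04  5.e-04 -1.e+00] jaw deg 179.88 open 0.0131 F [ 0.   0.3 -1. ] j [ -0.  24.  -1.  -0. -65.  -0.]
tilt fix units [-0.005  0.007  0.   ]
delta units [-4.14  7.07  0.06]
```

View pics/g21.png

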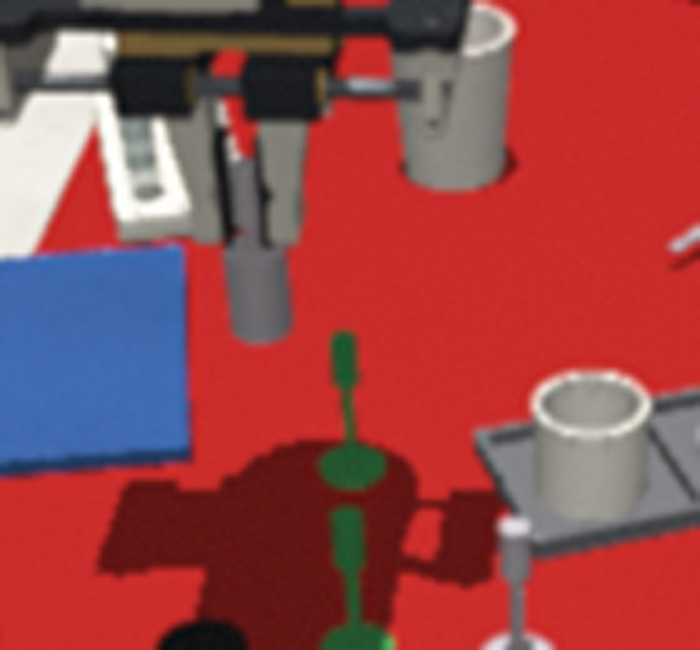

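Spindle held straight. Carry to the square tray.

```bash
python3 -m crank '[{"linear":[-0.12,0.2,0.03],"rot":[0,0,0],"hand":0},{"linear":[-0.24,0.41,0.03],"rot":[0,0,0],"hand":0},{"linear":[-0.24,0.41,0.03],"rot":[0,0,0],"hand":0},{"linear":[-0.24,0.41,0.03],"rot":[0,0,0],"hand":0},{"linear":[-0.24,0.41,0.03],"rot":[0,0,0],"hand":0},{"linear":[-0.24,0.41,0.03],"rot":[0,0,0],"hand":0},{"linear":[-0.24,0.41,0.03],"rot":[0,0,0],"hand":0},{"linear":[-0.24,0.41,0.03],"rot":[0,0,0],"hand":0},{"linear":[-0.24,0.41,0.03],"rot":[0,0,0],"hand":0},{"linear":[-0.24,0.41,0.03],"rot":[0,0,0],"hand":0}]'
python3 - <<'E'
from h import *;st(.416,.232,.14)
E
```

```text
clock: 37.22
tool_pos: [0.5125, 0.0503, 0.143]
orientation: [90.3, 89.0, -180.0]
force: [-0.8, -0.4, -0.9]
opening: 0.0135
t 37.23 pos [0.5125 0.0503 0.143 ] down [-0.0183 -0.     -0.9998] jaw deg 179.74 open 0.0135 F [-0.8 -0.4 -0.9] j [ 27.   8. -22.  -1. -60. -27.]
tilt fix units [ 0.    -0.209  0.   ]
delta units [-1.61  3.03 -0.05]
```

```bash
python3 -m crank '[{"linear":[-0.2,0.4,0.02],"rot":[0,-0.2,0],"hand":0},{"linear":[-0.2,0.4,0.02],"rot":[0,0,0],"hand":0},{"linear":[-0.2,0.4,0.02],"rot":[0,0,0],"hand":0},{"linear":[-0.2,0.4,0.02],"rot":[0,0,0],"hand":0},{"linear":[-0.2,0.4,0.02],"rot":[0,0,0],"hand":0},{"linear":[-0.2,0.4,0],"rot":[0,0,0],"hand":0},{"linear":[-0.2,0.3,0],"rot":[0,0,0],"hand":0},{"linear":[-0.1,0.1,0],"rot":[0,0,0],"hand":0},{"linear":[0,0,0],"rot":[0,0,0],"hand":0},{"linear":[0,0,0],"rot":[0,0,0],"hand":0}]'
python3 - <<'E'
from h import *;st(.416,.232,.05)
E
```

```text
clock: 38.48
tool_pos: [0.4094, 0.2227, 0.1429]
orientation: [119.6, 89.4, -150.4]
force: [-0.4, -0.5, -0.8]
opening: 0.0134
t 38.48 pos [0.4094 0.2227 0.1429] down [-0.0094 -0.0053 -0.9999] jaw deg 180.0 open 0.0134 F [-0.4 -0.5 -0.8] j [ 53.   3. -28.  -0. -59. -52.]
tilt fix units [ 0.061 -0.108  0.   ]
delta units [ 0.11  0.16 -1.55]
```

```bash
python3 -m crank '[{"linear":[0.11,0.17,-0.3],"rot":[0.06,-0.1,0],"hand":0},{"linear":[0,0,-0.5],"rot":[0,0,0],"hand":0},{"linear":[0,0,-0.5],"rot":[0,0,0],"hand":0},{"linear":[0,0,-0.2],"rot":[0,0,0],"hand":0},{"linear":[0,0,0],"rot":[0,0,0],"hand":0},{"linear":[0,0,0],"rot":[0,0,0],"hand":0}]'
python3 - <<'E'
from h import *;st(.416,.234,.014)
from plant import eyes
c=eyes.snapshot("side");crop(c,(250,200,450,400),4,"pics/g22.png");W=world(c)
E
```

```text
clock: 39.22
tool_pos: [0.419, 0.2312, 0.0523]
orientation: [-52.8, 89.8, 37.0]
force: [-0.3, -0.6, -1.6]
opening: 0.013
t 39.23 pos [0.419  0.2312 0.0523] down [ 0.0022  0.0016 -1.    ] jaw deg 179.77 open 0.013 F [-0.3 -0.6 -1.6] j [ 53.  10. -34.   0. -45. -53.]
tilt fix units [-0.019  0.025  0.   ]
delta units [-0.05  0.05 -0.64]
```

View pics/g22.png

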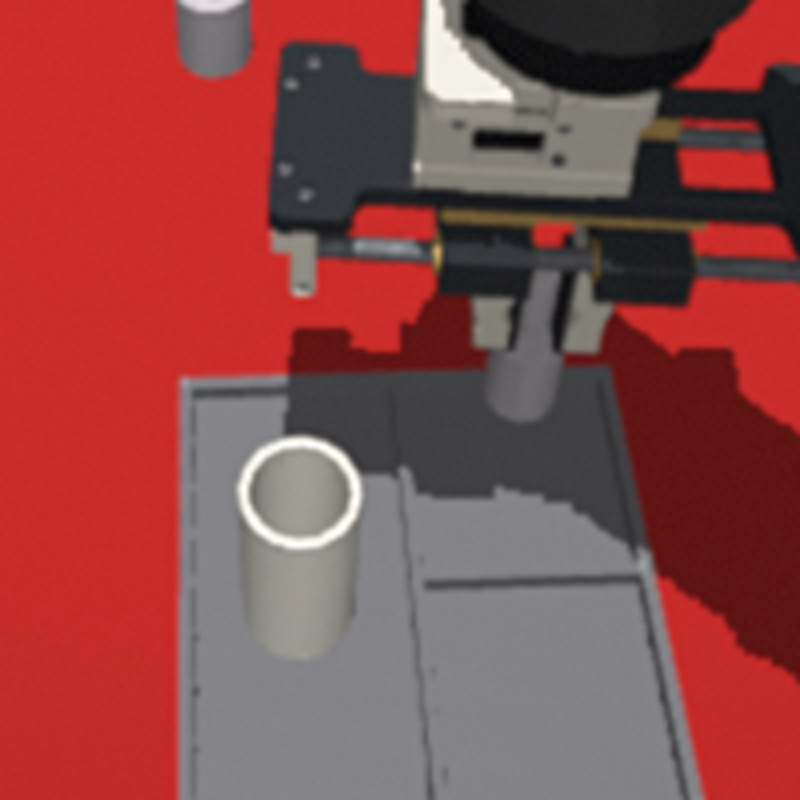

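```bash
python3 -m crank '[{"linear":[-0.04,0.03,-0.3],"rot":[0,0.02,0],"hand":0},{"linear":[0,0,-0.2],"rot":[0,0,0],"hand":0},{"linear":[0,0,0],"rot":[0,0,0],"hand":0},{"linear":[0,0,0],"rot":[0,0,0],"hand":0}]'
python3 - <<'E'
from h import *;st(.416,.234,.014)
from plant import eyes
c=eyes.snapshot("side");crop(c,(250,200,450,400),4,"pics/g23.png");W=world(c)
E
```

```text
clock: 39.78
tool_pos: [0.4186, 0.2351, 0.0248]
orientation: [-37.0, 89.5, 52.8]
force: [0.5, 0.7, -1.1]
opening: 0.0135
t 39.77 pos [0.4186 0.2351 0.0248] down [ 0.0048  0.0063 -1.    ] jaw deg 179.82 open 0.0135 F [ 0.5  0.7 -1.1] j [ 53.  12. -36.   0. -41. -53.]
tilt fix units [-0.072  0.055  0.   ]
delta units [-0.04 -0.02 -0.18]
```

View pics/g23.png

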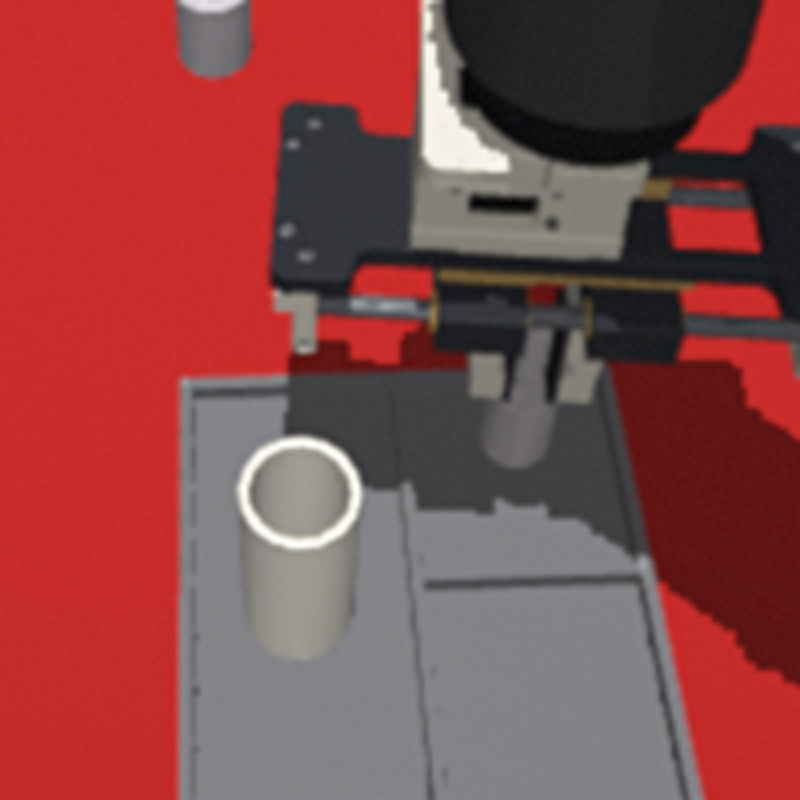

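```bash
python3 -m crank '[{"linear":[-0.03,-0.01,-0.08],"rot":[-0.07,0.05,0],"hand":0},{"linear":[0,0,-0.06],"rot":[0,0,0],"hand":0},{"linear":[0,0,0],"rot":[0,0,0],"hand":0}]'
python3 - <<'E'
from h import *;st(.416,.234,.014)
E
```

```text
clock: 40.2
tool_pos: [0.417, 0.2349, 0.0165]
orientation: [-50.4, 89.9, 39.5]
force: [-0.1, -0.3, -1.5]
opening: 0.0134
t 40.2 pos [0.417  0.2349 0.0165] down [ 9.e-04  8.e-04 -1.e+00] jaw deg 179.82 open 0.0134 F [-0.1 -0.3 -1.5] j [ 53.  13. -36.   0. -40. -53.]
tilt fix units [-0.009  0.01   0.   ]
delta units [-0.02 -0.01 -0.04]
```

```bash
python3 -m crank '[{"linear":[0,0,-0.04],"rot":[0,0,0],"hand":0},{"linear":[0,0,0],"rot":[0,0,0],"hand":0}]'
python3 - <<'E'
from h import *;st(.416,.234,.014)
E
```

```text
clock: 40.45
tool_pos: [0.4171, 0.2349, 0.014]
orientation: [-52.8, 89.9, 37.0]
force: [-0.4, 0.2, -1.5]
opening: 0.0128
t 40.45 pos [0.4171 0.2349 0.014 ] down [ 1.e-03  8.e-04 -1.e+00] jaw deg 179.83 open 0.0128 F [-0.4  0.2 -1.5] j [ 53.  13. -37.   0. -40. -53.]
tilt fix units [-0.009  0.011  0.   ]
delta units [-0.02 -0.02 -0.  ]
```

```bash
python3 -m crank '[{"linear":[0,0,-0.03],"rot":[0,0,0],"hand":0},{"linear":[0,0,0],"rot":[0,0,0],"hand":0}]'
python3 - <<'E'
from h import *;st(.416,.234,.014)
E
```

```text
clock: 40.7
tool_pos: [0.4182, 0.2357, 0.0141]
orientation: [-59.8, 89.8, 30.1]
force: [0.1, 0.5, -1.8]
opening: 0.0133
t 40.7 pos [0.4182 0.2357 0.0141] down [ 0.003   0.0018 -1.    ] jaw deg 179.9 open 0.0133 F [ 0.1  0.5 -1.8] j [ 53.  14. -37.   0. -40. -53.]
tilt fix units [-0.02   0.035  0.   ]
delta units [-0.04 -0.03 -0.  ]
```

```bash
python3 -m crank '[{"linear":[0,0,-0.02],"rot":[0,0,0],"hand":0},{"linear":[0,0,0],"rot":[0,0,0],"hand":0}]'
python3 - <<'E'
from h import *;st(.416,.234,.014)
E
```

```text
clock: 40.95
tool_pos: [0.4187, 0.236, 0.0138]
orientation: [-59.8, 89.7, 30.1]
force: [0.2, -0.0, -0.6]
opening: 0.0131
t 40.95 pos [0.4187 0.236  0.0138] down [ 0.0041  0.0024 -1.    ] jaw deg 179.93 open 0.0131 F [ 0.2 -0.  -0.6] j [ 53.  14. -37.   0. -40. -53.]
tilt fix units [-0.027  0.047  0.   ]
delta units [-0.04 -0.03  0.  ]
```

Stalled at the predicted height: on the floor. Release.

```bash
python3 -m crank '[{"linear":[0,0,0],"rot":[-0.02,0.04,0],"hand":0.1},{"linear":[0,0,0],"rot":[0,0,0],"hand":0.2},{"linear":[0,0,0],"rot":[0,0,0],"hand":0.35},{"linear":[0,0,0],"rot":[0,0,0],"hand":0.4},{"linear":[0,0,0.2],"rot":[0,0,0],"hand":0.4},{"linear":[0,0,0.5],"rot":[0,0,0],"hand":0.4},{"linear":[0,0,0.5],"rot":[0,0,0],"hand":0.5},{"linear":[0,0,0.5],"rot":[0,0,0],"hand":0.6},{"linear":[0,0,0],"rot":[0,0,0],"hand":0.7}]'
python3 - <<'E'
from h import *;st(.5585,.013,.12)
from plant import eyes
c=eyes.snapshot("side");crop(c,(250,200,450,400),4,"pics/g24.png");W=world(c)
E
```

```text
clock: 42.08
tool_pos: [0.419, 0.236, 0.1218]
orientation: [-57.1, 89.9, 32.8]
force: [0.1, -0.2, -1.5]
opening: 0.0572
t 42.08 pos [0.419  0.236  0.1218] down [ 0.0018  0.0012 -1.    ] jaw deg 179.96 open 0.0572 F [ 0.1 -0.2 -1.5] j [ 53.   5. -29.   0. -56. -53.]
tilt fix units [-0.013  0.021  0.   ]
delta units [ 2.32 -3.72 -0.03]
```

View pics/g24.png

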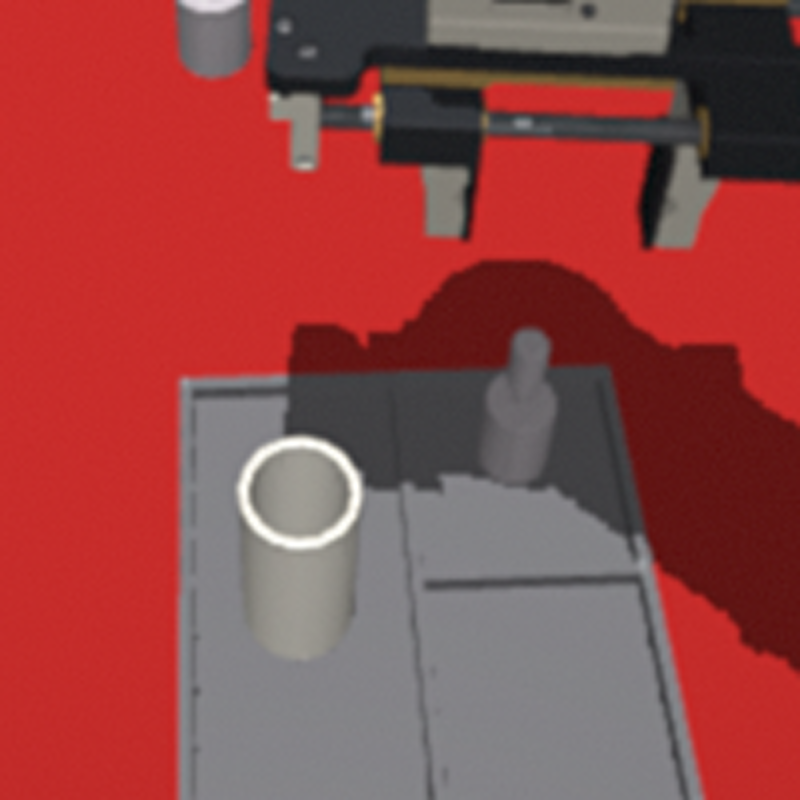

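```bash
python3 -m crank '[{"linear":[0.1,-0.15,0.02],"rot":[0,0,-0.5],"hand":0.7},{"linear":[0.13,-0.21,0.02],"rot":[0,0,-1],"hand":0.7},{"linear":[0.13,-0.21,0.02],"rot":[0,0,-1],"hand":0.7},{"linear":[0.13,-0.21,0.02],"rot":[0,0,-1],"hand":0.7},{"linear":[0.13,-0.21,0.02],"rot":[0,0,-1],"hand":0.7},{"linear":[0.13,-0.21,0.02],"rot":[0,0,-1],"hand":0.7},{"linear":[0.13,-0.21,0.02],"rot":[0,0,-1],"hand":0.7},{"linear":[0.13,-0.21,0.02],"rot":[0,0,-1],"hand":0.7},{"linear":[0.13,-0.21,0.02],"rot":[0,0,-1],"hand":0.7},{"linear":[0.13,-0.21,0.02],"rot":[0,0,-1],"hand":0.7},{"linear":[0.13,-0.21,0.02],"rot":[0,0,-1],"hand":0.7},{"linear":[0.13,-0.21,0.02],"rot":[0,0,-1],"hand":0.7},{"linear":[0.13,-0.21,0.02],"rot":[0,0,-1],"hand":0.7},{"linear":[0.13,-0.21,0.02],"rot":[0,0,-1],"hand":0.7},{"linear":[0.13,-0.21,0.02],"rot":[0,0,-1],"hand":0.7},{"linear":[0.13,-0.21,0.02],"rot":[0,0,-1],"hand":0.7},{"linear":[0.13,-0.21,0],"rot":[0,0,-1],"hand":0.7},{"linear":[0.1,-0.15,0],"rot":[0,0,-0.8],"hand":0.7},{"linear":[0,0,0],"rot":[0,0,0],"hand":0.7},{"linear":[0,0,0],"rot":[0,0,0],"hand":0.7}]'
python3 - <<'E'
from h import *;st(.5585,.013,.075)
E
```

```text
clock: 44.62
tool_pos: [0.5509, -0.0089, 0.124]
orientation: [175.8, 88.0, 174.1]
force: [0.9, -0.1, 0.2]
opening: 0.0615
t 44.62 pos [ 0.5509 -0.0089  0.124 ] down [-0.0351  0.0036 -0.9994] jaw deg 88.35 open 0.0615 F [ 0.9 -0.1  0.2] j [  19.   13.  -18.   -1.  -60. -110.]
tilt fix units [-0.041 -0.402 -0.   ]
delta units [ 0.13  0.36 -0.82]
```

```bash
python3 -m crank '[{"linear":[0.12,0.36,-0.1],"rot":[-0.04,-0.4,0.3],"hand":0.7},{"linear":[0,0,-0.4],"rot":[0,0,0],"hand":0.7},{"linear":[0,0,-0.3],"rot":[0,0,0],"hand":0.7},{"linear":[0,0,0],"rot":[0,0,0],"hand":0.7},{"linear":[0,0,0],"rot":[0,0,0],"hand":0.7}]'
python3 - <<'E'
from h import *;st(.5585,.013,-.015)
from plant import eyes
c=eyes.snapshot("side");crop(c,(230,110,370,230),5,"pics/g25.png");W=world(c)
for v in range(165,215,3): print(v,[(W[v,a]*1000).round().astype(int).tolist() for a in (297,300,303,306,309)])
E
```

```text
clock: 45.25
tool_pos: [0.5575, 0.0145, 0.0754]
orientation: [-30.7, 89.9, -30.5]
force: [0.0, 0.2, 0.4]
opening: 0.0612
t 45.25 pos [0.5575 0.0145 0.0754] down [ 1.e-03 -6.e-04 -1.e+00] jaw deg 90.22 open 0.0612 F [0.  0.2 0.4] j [  22.   15.  -23.    0.  -51. -111.]
tilt fix units [0.007 0.012 0.   ]
delta units [ 0.02 -0.03 -1.51]
165 [[555, 111, 208], [551, 110, 208], [546, 110, 208], [542, 109, 208], [537, 112, 210]]
168 [[555, 111, 203], [551, 112, 203], [546, 109, 202], [542, 110, 203], [537, 110, 203]]
171 [[557, 103, 190], [552, 103, 190], [547, 105, 192], [543, 103, 191], [538, 104, 192]]
174 [[557, 104, 185], [552, 104, 185], [547, 106, 187], [543, 104, 185], [538, 103, 185]]
177 [[557, 105, 179], [552, 104, 179], [548, 104, 179], [543, 104, 179], [538, 104, 179]]
180 [[563, 64, 137], [558, 62, 136], [552, 62, 136], [547, 62, 136], [556, -94, -1]]
183 [[563, 63, 129], [558, 63, 130], [553, 61, 128], [547, 62, 129], [556, -85, -1]]
186 [[563, 63, 122], [558, 62, 122], [553, 61, 121], [548, 60, 120], [555, -75, -1]]
189 [[580, -62, 0], [559, 61, 114], [553, 62, 115], [548, 61, 114], [554, -65, -1]]
192 [[570, 14, 62], [565, 13, 61], [559, 12, 61], [553, 13, 62], [549, -3, 48]]
195 [[572, 6, 47], [564, 17, 58], [558, 21, 61], [553, 16, 57], [548, 6, 48]]
198 [[571, 14, 46], [565, 18, 50], [559, 15, 48], [553, 14, 47], [547, 13, 46]]
201 [[570, 24, 48], [564, 26, 49], [558, 24, 48], [553, 23, 48], [547, 22, 47]]
204 [[570, 24, 39], [564, 27, 43], [558, 26, 42], [552, 25, 42], [547, 22, 39]]
207 [[571, 22, 29], [564, 27, 34], [558, 27, 35], [553, 26, 33], [547, 21, 29]]
210 [[571, 24, 23], [565, 27, 26], [559, 27, 27], [553, 27, 27], [547, 21, 21]]
213 [[571, 23, 13], [565, 25, 15], [559, 27, 18], [553, 26, 17], [547, 24, 15]]
```

View pics/g25.png

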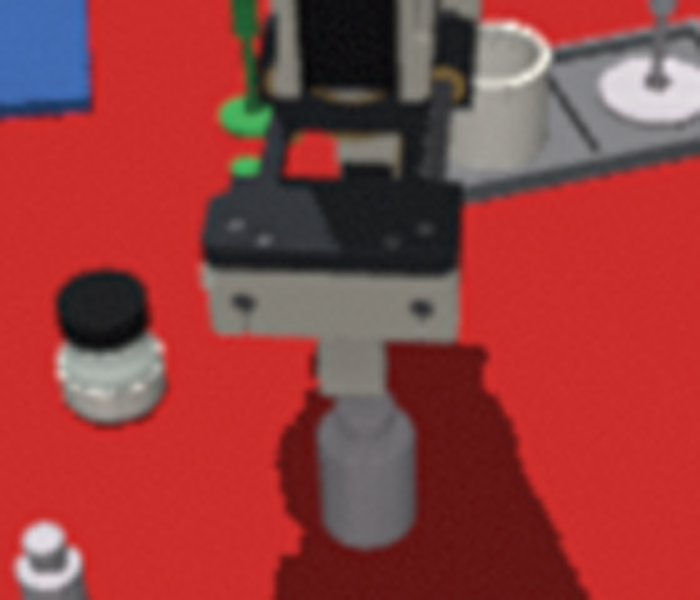

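```bash
python3 -m crank '[{"linear":[0.01,-0.02,-0.3],"rot":[0,0.01,0],"hand":0.7},{"linear":[0,0,-0.4],"rot":[0,0,0],"hand":0.7},{"linear":[0,0,-0.4],"rot":[0,0,0],"hand":0.7},{"linear":[0,0,-0.25],"rot":[0,0,0],"hand":0.7},{"linear":[0,0,0],"rot":[0,0,0],"hand":0.7},{"linear":[0,0,0],"rot":[0,0,0],"hand":0.7}]'
python3 - <<'E'
from h import *;st(.5585,.0135,-.015)
E
```

```text
clock: 46.05
tool_pos: [0.5622, 0.0143, -0.0022]
orientation: [11.4, 89.5, 11.7]
force: [0.0, -0.4, -0.3]
opening: 0.0612
t 46.05 pos [ 0.5622  0.0143 -0.0022] down [ 0.009   0.0019 -1.    ] jaw deg 90.29 open 0.0612 F [ 0.  -0.4 -0.3] j [  21.   21.  -27.    0.  -41. -111.]
tilt fix units [-0.022  0.104  0.   ]
delta units [-0.06 -0.01 -0.21]
```

```bash
python3 -m crank '[{"linear":[-0.06,-0.01,-0.18],"rot":[-0.02,0.1,0],"hand":0.7},{"linear":[0,0,0],"rot":[0,0,0],"hand":0.6},{"linear":[0,0,0],"rot":[0,0,0],"hand":0.5},{"linear":[0,0,0],"rot":[0,0,0],"hand":0.4},{"linear":[0,0,0],"rot":[0,0,0],"hand":0.2},{"linear":[0,0,0],"rot":[0,0,0],"hand":0.1},{"linear":[0,0,0],"rot":[0,0,0],"hand":0.1}]'
python3 - <<'E'
from h import *;st(.5585,.0135,-.015)
E
```

```text
clock: 46.92
tool_pos: [0.5592, 0.0129, -0.0117]
orientation: [-11.8, 89.9, -11.5]
force: [0.8, -1.4, -0.5]
opening: 0.0375
t 46.92 pos [ 0.5592  0.0129 -0.0117] down [ 1.8e-03 -4.0e-04 -1.0e+00] jaw deg 90.31 open 0.0375 F [ 0.8 -1.4 -0.5] j [  21.   22.  -28.    0.  -40. -111.]
tilt fix units [0.004 0.021 0.   ]
delta units [-0.01  0.01 -0.05]
```

```bash
python3 -m crank '[{"linear":[0,0,0.2],"rot":[0,0,0],"hand":0.1},{"linear":[0,0,0.4],"rot":[0,0,0],"hand":0.1},{"linear":[0,0,0.4],"rot":[0,0,0],"hand":0.1},{"linear":[0,0,0.4],"rot":[0,0,0],"hand":0.1},{"linear":[0,0,0.4],"rot":[0,0,0],"hand":0.1},{"linear":[0,0,0.2],"rot":[0,0,0],"hand":0.1},{"linear":[0,0,0],"rot":[0,0,0],"hand":0.1}]'
python3 - <<'E'
from h import *;st(.408,.338,.12)
from plant import eyes
c=eyes.snapshot("side");crop(c,(200,90,400,260),4,"pics/g26.png");W=world(c)
E
```

```text
clock: 47.8
tool_pos: [0.555, 0.014, 0.1118]
orientation: [164.7, 89.7, 165.0]
force: [0.5, 0.3, -5.1]
opening: 0.0374
t 47.8 pos [0.555  0.014  0.1118] down [-0.0043  0.0012 -1.    ] jaw deg 90.25 open 0.0374 F [ 0.5  0.3 -5.1] j [  22.   13.  -21.   -0.  -56. -111.]
tilt fix units [-0.013 -0.049 -0.   ]
delta units [-2.45  5.4   0.14]
```

View pics/g26.png

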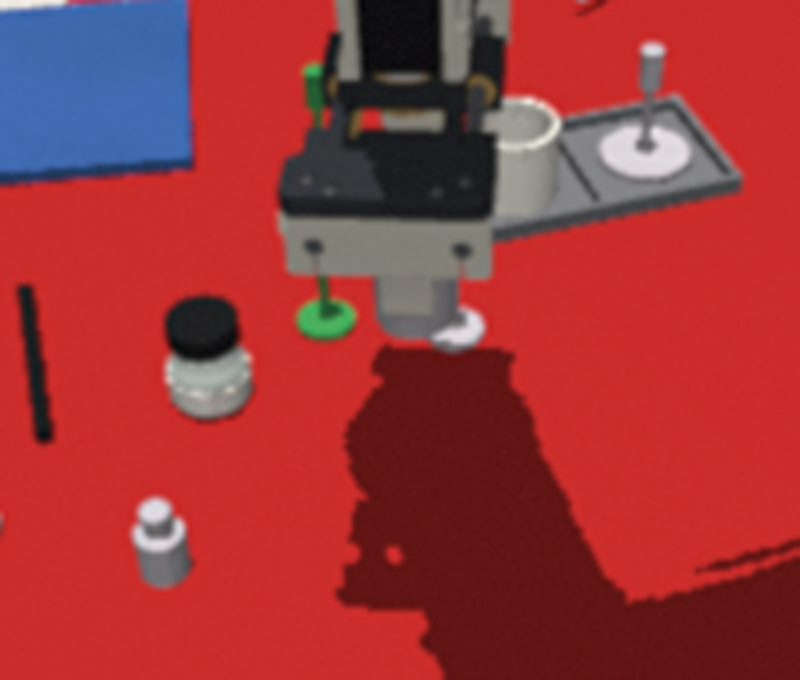

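```bash
python3 -m crank '[{"linear":[-0.1,0.2,0.05],"rot":[0,-0.05,0],"hand":0.1},{"linear":[-0.2,0.42,0.05],"rot":[0,-0.03,0],"hand":0.1},{"linear":[-0.2,0.42,0.05],"rot":[0,-0.03,0],"hand":0.1},{"linear":[-0.2,0.42,0.05],"rot":[0,-0.03,0],"hand":0.1},{"linear":[-0.2,0.42,0.05],"rot":[0,-0.03,0],"hand":0.1},{"linear":[-0.2,0.42,0.05],"rot":[0,-0.03,0],"hand":0.1},{"linear":[-0.2,0.42,0.05],"rot":[0,-0.03,0],"hand":0.1},{"linear":[-0.2,0.42,0.05],"rot":[0,-0.03,0],"hand":0.1},{"linear":[-0.2,0.42,0.05],"rot":[0,0,0],"hand":0.1},{"linear":[-0.2,0.42,0.05],"rot":[0,0,0],"hand":0.1}]'
python3 - <<'E'
from h import *;st(.408,.338,.12)
E
```

```text
clock: 49.1
tool_pos: [0.4271, 0.2591, 0.1324]
orientation: [-59.6, 89.6, -59.5]
force: [1.4, 0.7, -4.6]
opening: 0.0373
t 49.1 pos [0.4271 0.2591 0.1324] down [ 0.0036 -0.0061 -1.    ] jaw deg 90.03 open 0.0373 F [ 1.4  0.7 -4.6] j [  54.    7.  -26.    0.  -57. -144.]
tilt fix units [0.07  0.041 0.   ]
delta units [-0.32  1.31 -0.21]
```

```bash
python3 -m crank '[{"linear":[-0.1,0.4,0],"rot":[0.07,0.02,0],"hand":0.1},{"linear":[-0.1,0.4,0],"rot":[0,0,0],"hand":0.1},{"linear":[-0.1,0.35,0],"rot":[0,0,0],"hand":0.1},{"linear":[0,0,0],"rot":[0,0,0],"hand":0.1},{"linear":[0,0,0],"rot":[0,0,0],"hand":0.1}]'
python3 - <<'E'
from h import *;st(.408,.338,.05)
from plant import eyes
c=eyes.snapshot("top");crop(c,(90,180,290,340),4,"pics/g27.png")
c=eyes.snapshot("side");crop(c,(250,200,450,400),4,"pics/g27s.png")
E
```

```text
clock: 49.72
tool_pos: [0.4036, 0.3316, 0.1292]
orientation: [-117.5, 89.7, -117.2]
force: [-0.5, 0.1, -5.5]
opening: 0.0374
t 49.73 pos [0.4036 0.3316 0.1292] down [-0.0021 -0.004  -1.    ] jaw deg 90.22 open 0.0374 F [-0.5  0.1 -5.5] j [  61.    9.  -23.    0.  -58. -151.]
tilt fix units [ 0.046 -0.024  0.   ]
delta units [ 0.07  0.11 -1.32]
```

View pics/g27.png

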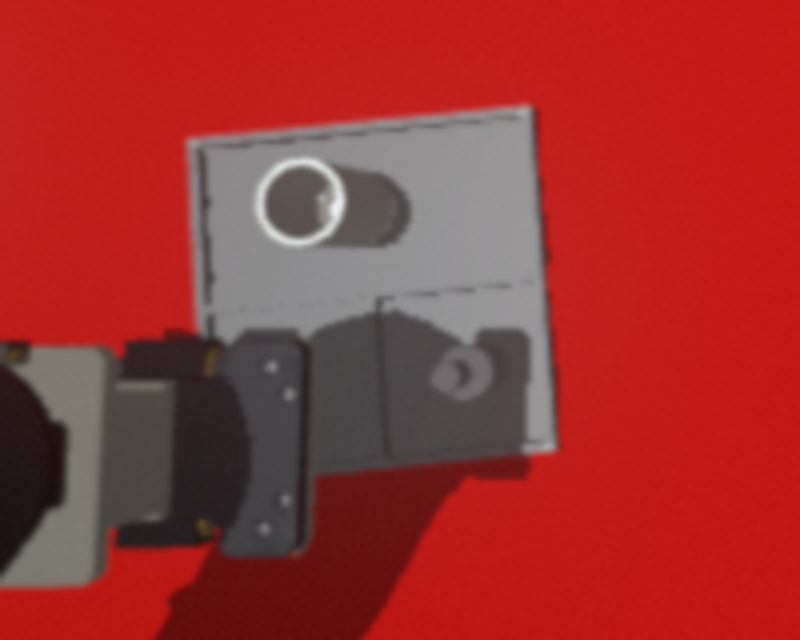

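View pics/g27s.png

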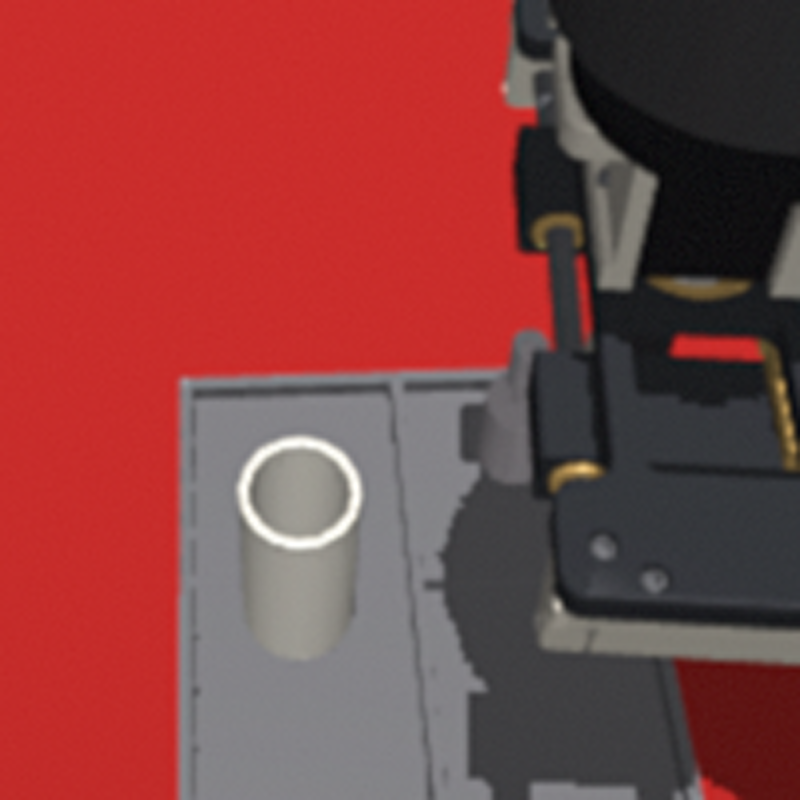

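```bash
python3 -m crank '[{"linear":[0.07,0.13,-0.3],"rot":[0.04,-0.02,0],"hand":0.1},{"linear":[0,0,-0.5],"rot":[0,0,0],"hand":0.1},{"linear":[0,0,-0.5],"rot":[0,0,0],"hand":0.1},{"linear":[0,0,-0.2],"rot":[0,0,0],"hand":0.1},{"linear":[0,0,0],"rot":[0,0,0],"hand":0.1},{"linear":[0,0,0],"rot":[0,0,0],"hand":0.1}]'
python3 - <<'E'
from h import *;st(.408,.339,-.0077)
from plant import eyes
c=eyes.snapshot("top");crop(c,(90,180,290,340),4,"pics/g28.png")
E
```

```text
clock: 50.58
tool_pos: [0.4108, 0.3383, 0.04]
orientation: [45.5, 89.7, 45.5]
force: [0.7, 0.9, -5.3]
opening: 0.0376
t 50.58 pos [0.4108 0.3383 0.04  ] down [ 0.0033  0.0033 -1.    ] jaw deg 90.0 open 0.0376 F [ 0.7  0.9 -5.3] j [  61.   16.  -29.    0.  -45. -151.]
tilt fix units [-0.038  0.037  0.   ]
delta units [-0.05  0.01 -0.79]
```

View pics/g28.png

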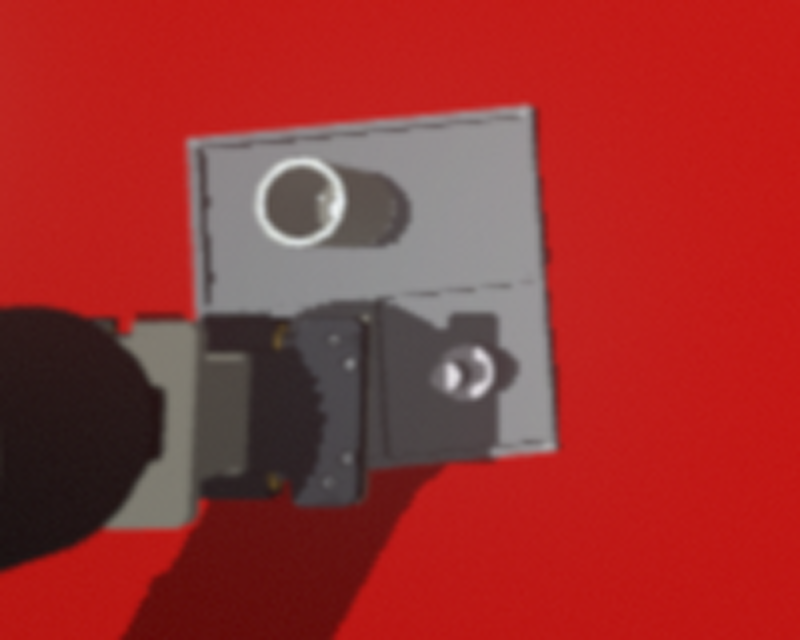

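```bash
python3 -m crank '[{"linear":[-0.05,0.01,-0.25],"rot":[-0.04,0.04,0],"hand":0.1},{"linear":[0,0,-0.25],"rot":[0,0,0],"hand":0.1},{"linear":[0,0,-0.12],"rot":[0,0,0],"hand":0.1},{"linear":[0,0,0],"rot":[0,0,0],"hand":0.1},{"linear":[0,0,0],"rot":[0,0,0],"hand":0.1}]'
python3 - <<'E'
from h import *;st(.408,.339,-.0077)
E
```

```text
clock: 51.25
tool_pos: [0.4079, 0.3398, 0.0013]
orientation: [62.5, 89.9, 62.5]
force: [0.0, 0.1, -4.8]
opening: 0.0375
t 51.25 pos [0.4079 0.3398 0.0013] down [ 7.0e-04  1.4e-03 -1.0e+00] jaw deg 90.02 open 0.0375 F [ 0.   0.1 -4.8] j [  61.   19.  -31.   -0.  -40. -151.]
tilt fix units [-0.016  0.008  0.   ]
delta units [ 0.   -0.01 -0.15]
```

```bash
python3 -m crank '[{"linear":[0,0,-0.06],"rot":[0,0,0],"hand":0.1},{"linear":[0,0,-0.04],"rot":[0,0,0],"hand":0.1},{"linear":[0,0,0],"rot":[0,0,0],"hand":0.1}]'
python3 - <<'E'
from h import *;st(.408,.339,-.0077)
E
```

```text
clock: 51.62
tool_pos: [0.4082, 0.3402, -0.0045]
orientation: [60.4, 89.8, 60.5]
force: [0.1, -0.1, -4.6]
opening: 0.0374
t 51.62 pos [ 0.4082  0.3402 -0.0045] down [ 0.0014  0.0024 -1.    ] jaw deg 90.03 open 0.0374 F [ 0.1 -0.1 -4.6] j [  61.   19.  -31.    0.  -40. -151.]
tilt fix units [-0.028  0.016  0.   ]
delta units [-0.   -0.02 -0.05]
```

```bash
python3 -m crank '[{"linear":[0,0,-0.04],"rot":[0,0,0],"hand":0.1},{"linear":[0,0,0],"rot":[0,0,0],"hand":0.1}]'
python3 - <<'E'
from h import *;st(.408,.339,-.0077)
E
```

```text
clock: 51.88
tool_pos: [0.4083, 0.3403, -0.0069]
orientation: [59.7, 89.8, 59.7]
force: [-0.4, -1.2, -4.3]
opening: 0.0372
t 51.88 pos [ 0.4083  0.3403 -0.0069] down [ 0.0016  0.0027 -1.    ] jaw deg 90.03 open 0.0372 F [-0.4 -1.2 -4.3] j [  61.   19.  -31.    0.  -39. -151.]
tilt fix units [-0.031  0.018  0.   ]
delta units [-0.01 -0.02 -0.01]
```

```bash
python3 -m crank '[{"linear":[0,0,-0.03],"rot":[0,0,0],"hand":0.1},{"linear":[0,0,0],"rot":[0,0,0],"hand":0.1}]'
python3 - <<'E'
from h import *;st(.408,.339,-.0077)
E
```

```text
clock: 52.12
tool_pos: [0.4088, 0.3408, -0.0076]
orientation: [53.0, 89.8, 53.1]
force: [-0.0, 0.1, -5.0]
opening: 0.0374
t 52.12 pos [ 0.4088  0.3408 -0.0076] down [ 0.0026  0.0035 -1.    ] jaw deg 90.06 open 0.0374 F [-0.   0.1 -5. ] j [  61.   20.  -31.    0.  -39. -151.]
tilt fix units [-0.04  0.03  0.  ]
delta units [-0.01 -0.03 -0.  ]
```

```bash
python3 -m crank '[{"linear":[0,0,-0.03],"rot":[-0.03,0.03,0],"hand":0.1},{"linear":[0,0,0],"rot":[0,0,0],"hand":0.1}]'
python3 - <<'E'
from h import *;st(.408,.339,-.0077)
E
```

```text
clock: 52.38
tool_pos: [0.4092, 0.3409, -0.0075]
orientation: [54.2, 89.9, 54.4]
force: [-0.4, 0.4, -4.8]
opening: 0.0372
t 52.38 pos [ 0.4092  0.3409 -0.0075] down [ 9.0e-04  1.2e-03 -1.0e+00] jaw deg 90.12 open 0.0372 F [-0.4  0.4 -4.8] j [  61.   20.  -31.    0.  -39. -151.]
tilt fix units [-0.014  0.01   0.   ]
delta units [-0.02 -0.03 -0.  ]
```

```bash
python3 -m crank '[{"linear":[0,0,-0.05],"rot":[0,0,0],"hand":0.1},{"linear":[0,0,-0.02],"rot":[0,0,0],"hand":0.1}]'
python3 - <<'E'
from h import *;st(.408,.339,-.0077)
E
```

```text
clock: 52.62
tool_pos: [0.4096, 0.3408, -0.0081]
orientation: [24.2, 89.9, 24.5]
force: [-6.0, -2.5, 10.1]
opening: 0.0376
t 52.62 pos [ 0.4096  0.3408 -0.0081] down [ 0.0022  0.001  -1.    ] jaw deg 90.2 open 0.0376 F [-6.  -2.5 10.1] j [  61.   20.  -31.    0.  -39. -151.]
tilt fix units [-0.011  0.025  0.   ]
delta units [-0.03 -0.03  0.01]
```

Contact is confirmed (force +10 N). Release and lift.

```bash
python3 -m crank '[{"linear":[0,0,0.01],"rot":[0,0,0],"hand":0.1},{"linear":[0,0,0],"rot":[0,0,0],"hand":0.5},{"linear":[0,0,0],"rot":[0,0,0],"hand":0.6},{"linear":[0,0,0],"rot":[0,0,0],"hand":0.65},{"linear":[0,0,0],"rot":[0,0,0],"hand":0.65},{"linear":[0,0,0.3],"rot":[0,0,0],"hand":0.65},{"linear":[0,0,0.5],"rot":[0,0,0],"hand":0.65},{"linear":[0,0,0.5],"rot":[0,0,0],"hand":0.65},{"linear":[0,0,0.5],"rot":[0,0,0],"hand":0.65},{"linear":[0,0,0.5],"rot":[0,0,0],"hand":0.65},{"linear":[0,0,0.3],"rot":[0,0,0],"hand":0.65},{"linear":[0,0.4,0.2],"rot":[0,0,0.5],"hand":0.65},{"linear":[0,0.4,0.1],"rot":[0,0,0.5],"hand":0.65},{"linear":[0,0.4,0.1],"rot":[0,0,0.5],"hand":0.65},{"linear":[0,0.4,0],"rot":[0,0,0.5],"hand":0.65},{"linear":[0,0.3,0],"rot":[0,0,0.5],"hand":0.65},{"linear":[0,0,0],"rot":[0,0,0],"hand":0.65}]'
python3 - <<'E'
from h import *;st()
from plant import eyes
for n in("top","side"):
    c=eyes.snapshot(n);cv2.imwrite(f"pics/end_{n}.png",c["image"][:,:,::-1]);np.savez(f"{n}1.npz",**c)
crop(c,(250,230,450,400),4,"pics/e_sq.png")
E
```

```text
clock: 54.75
tool_pos: [0.4101, 0.4583, 0.1786]
orientation: [33.3, 89.7, 46.4]
force: [0.3, -0.7, -0.4]
opening: 0.0571
t 54.75 pos [0.4101 0.4583 0.1786] down [ 0.0033  0.0034 -1.    ] jaw deg 103.13 open 0.0571 F [ 0.3 -0.7 -0.4] j [  66.   15.   -9.    0.  -66. -143.]
tilt fix units [-0.039  0.037  0.   ]
```

View pics/end_top.png

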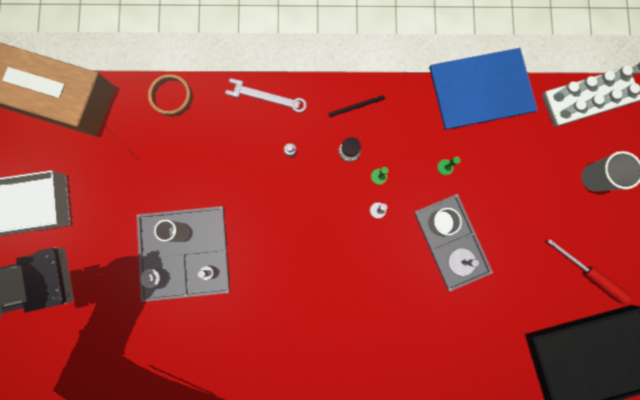

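View pics/end_side.png

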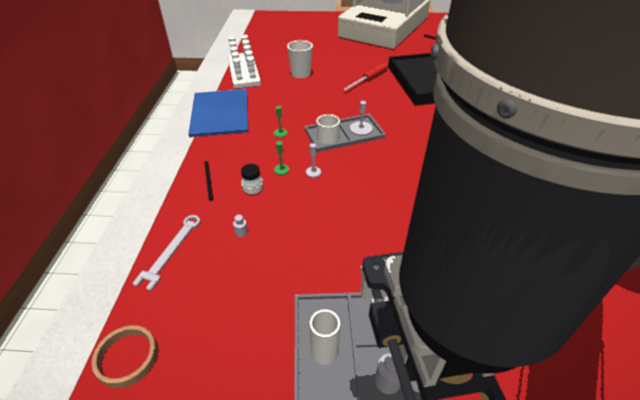

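View pics/e_sq.png

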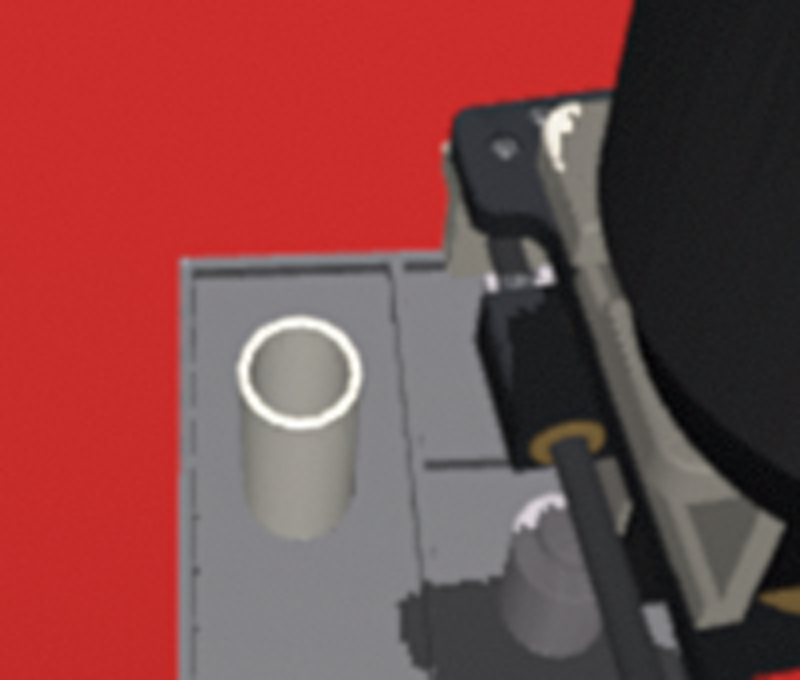

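Run:
```python
from h import *
t=dict(np.load("top1.npz"));crop(t,(125,195,245,310),5,"pics/e_t.png");crop(t,(400,185,500,295),5,"pics/e_o.png")
W=world(t)
m=((t["depth"]>0)&(W[...,2]>.018)&(W[...,2]<.11)&(W[...,0]>.3)&(W[...,0]<.75)&(W[...,1]<.37)&(W[...,1]>-.4)).astype(np.uint8)
k,l,s_,ce=cv2.connectedComponentsWithStats(m)
for i in range(1,k):
    if s_[i,4]>12:
        p=W[l==i];print(ce[i].round(),p[:,2].max().round(3),((p.min(0)+p.max(0))/2).round(4)[:2],np.ptp(p,axis=0).round(3)[:2])
```

```text
[350. 148.] 0.059 [ 0.6728 -0.0624] [0.041 0.043]
[290. 149.] 0.045 [0.6748 0.0666] [0.025 0.024]
[453. 162.] 0.08 [ 0.64   -0.2699] [0.013 0.013]
[383. 171.] 0.081 [ 0.6191 -0.125 ] [0.013 0.012]
[382. 207.] 0.083 [ 0.5452 -0.1212] [0.012 0.012]
[446. 221.] 0.057 [ 0.5184 -0.2559] [0.054 0.056]
[170. 231.] 0.094 [0.5002 0.301 ] [0.04  0.043]
[471. 262.] 0.085 [ 0.4362 -0.297 ] [0.013 0.014]
[207. 272.] 0.085 [0.4172 0.2307] [0.027 0.027]
[153. 277.] 0.072 [0.408  0.3391] [0.038 0.038]
```

View pics/e_t.png

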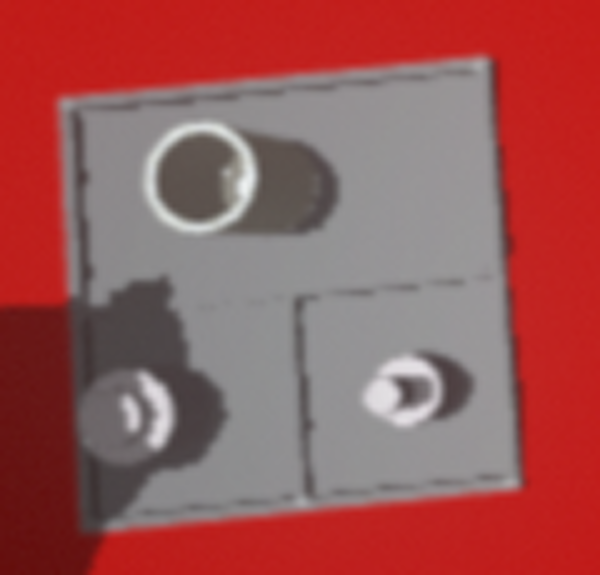

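View pics/e_o.png

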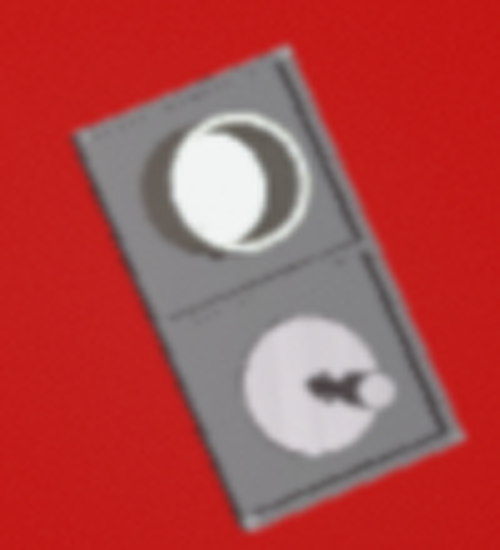

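```bash
python3 -c "
from plant import ticket
print(ticket.close_job())"
```

```text
the job is handed in; nothing more can be done
None
```

Both kits are made up, and I handed the job in at about 55 s of the 115 s allowed.

**Oblong tray:** the large disc spindle is in the −x compartment and the low cup in the +x one.

**Square tray:** the tall cup is in the long compartment. The cylinder spindle is in the small compartment at −y and the large weight in the one at +y.

**Last checks:**
- The final pictures and top-camera depth show all five things upright and clear of the walls. The tightest I measured is the large weight, about 12 mm from its outer wall.
- The small disc spindle, the small weight, the jar and both green look-alikes read within 1 mm of where they started.
- The gripper was clear of everything at hand-in. I did not look again after it.

**Disagreements along the way:**
- **Tool height:** the reported height was about 37 mm lower than the fingertips seen by the side camera. I trusted the camera and worked from where each thing was gripped on the bench.
- **Cameras:** the two disagreed by 2 to 8 mm in y, so I used values in between.
- **Touch-down force:** the wrist force showed the contact clearly only for the large weight (about 10 N). For the other four I relied mainly on the height, and for three of those also on the tool stalling there.

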